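Load a sheet tray onto the right rail pair of a countertop rack

ROBOT

A 6-joint arm with a two-finger parallel gripper is mounted at the origin on the work surface. World frame = base frame: x ahead of the robot, y to its left, z up, the work surface at z = 0. Lengths are in m, angles in rad, forces in N, time in s.
With the tool pointing down it reaches from about 0.35 to 0.975 m from the base axis. Payload 4.9 kg.
Tool frame: the origin (TCP) lies midway between the tips of the shut fingers; the grasp point (between the pads) lies 19 mm behind it; z points along the fingers, y is the direction in which the jaws open and shut (so a half turn about z gives the same grasp; the last joint's range is limited). The gripper opens to 85 mm and grips with 20 to 120 N. Pads are 22 mm wide; open, the fingers measure 114 mm over their backs; the gripper's body (76 mm by 85 mm) begins 54 mm behind the grasp point. The pads swing forward as they close: fully open they stand 13 mm farther back than shut.
Start: joints at [-1.29, 0.053, 1.613, -0, 1.476, -0.119], TCP at [0.243, -0.576, 0.231] pointing down, gripper open.
Joint ranges: [-3.01, 3.01], [-1.01, 2.22], [0.06, 2.58], [-1.02, 4.17], [0.09, 2.62], [-3.14, 3.14]. Speed limits (rad/s): [2.57, 2.57, 3.14, 3.14, 3.14, 3.14].

INTERFACE

Orientations are given as a rotation vector (axis times angle).
In Python, from station import ctrl gives the robot as it stands.
- The arm moves only by the tool play_rows, never from a script. Its argument "motion" is a list that holds one entry, the list of rows, each a list of 7 numbers: the closure, from -1 (fully open) to 1 (shut), then the shift along the tool's x, y, z in cm, then the turn, a rotation vector about the tool's x, y, z in degrees. A call has 1 to 20 rows; each row is the pose to reach, as a shift and turn from the pose measured when the call began, along the tool's axes at that moment; what a row does not reach only later rows make up. A row lasts 1/8 s, in which the tool goes at most 62.5 mm and 10.7 degrees, less where a joint would pass 70% of its speed; a pose out of reach is approached as far as the arm can. A call with a gripper value outside its range is refused whole. The fingers move at their own pace and stop on an object; "newtons" is the grip in N (left out, the last holds). Time passes only in rows, so rows that repeat a pose let the fingers close. It gives the time, the measured TCP pose, the force and the opening at its end, in the units of the state.
- ctrl.get_obs(): the state, without advancing time (a new reading comes with each control period).
- ctrl.get_image(name): name is "side" or "top" or "wrist"; returns a dict with "color" (384x512x3 uint8, red, green, blue), "mtx" (3x3 intrinsics, pixels), "T" (4x4, takes a point from camera to world coordinates). Camera axes: x right, y up, looking along -z (the intrinsics and any distortion apply to the point x, -y, -z); pixel columns grow to the right and rows downward; lengths in m; the calibration is good to about 2 mm. A picture is of the moment at which its call begins. There is no depth.
- ctrl.finish_job(): hands the job in, once; it reports no verdict.
The state is a dict: "t": time; "q": joint angles; "dq": joint speeds; "effort": joint torques, N m; "tool_pos": TCP position; "tool_rot": TCP orientation; "contact_force": force on the tool from outside, world axes, zero at the start; "wrist_torque": the same for the moment, N m; "opening": finger opening in m.
Only numpy, scipy, OpenCV 4.12 (cv2) and the standard library are available. Lean on these libraries where they do the work, as an engineer would, in place of code of your own. Each camera call takes 0.05 s, during which the arm holds its last target.

TASK

Put the empty sheet tray from the cutting board away in the countertop tray rack: slide it, grip lug outwards, onto the free rail pair between the two trays already in the rack, and gently push it home against the sprung bumper until its lug end has dropped behind the lips of both rails and it lies level there by itself. Leave the other two trays and everything else on the table undisturbed.

Things in the scene. Friction and masses are not known exactly. Their poses are not given: they have to be found in the camera images.
- tray: Aluminium sheet tray to put away, right way up on the white cutting board (12 mm thick). 230 long (x), 165 wide (y), walls 22 high and 4 thick, floor 3 thick, 0.19 to 0.30 kg. Origin: centre of underside; x to the nose (goes in first), z up. Held by the lug alone it droops a little and may turn in the grip when it touches something.
- tray_lug (a point): Centre of the top of the grip lug (tray frame -110, 0, 34 mm): a solid upright block at the middle of the tray's -x end, 10 thick (x), 60 wide (y), top 34 above the underside, outer face flush with the tray's end. One finger fits inside the tray, one outside. Axes as the tray's.
- tray_heel (a point): Middle of the lower edge of the tray's lug end (tray frame -115, 0, 0 mm). Axes as the tray's. Friction on a pushing finger can hold this end up, so that the spring brings it back out over the lips: or hangs half dropped: press it down behind the lips while it is still pushed in.
- tray_nose (a point): Middle of the lower edge of the tray's nose end (tray frame 115, 0, 0 mm). Axes as the tray's.
- rack: Fixed open aluminium rack, 250 deep (x), 205 wide, on threaded feet: height differs each time. Origin: middle between its sides; z up, x INTO the rack; open mouth on the -x side, no crossbar there. Four rail pairs, ledge tops 70, 130, 190, 250 mm above the origin, bars' top 304. Trays lie on the first and third; the second is wanted, the fourth stays empty.
- pair_mouth (a point): Wanted (second) pair: midway between its ledges, at ledge-top height, in the mouth plane (rack frame -125, 0, 130 mm); rack axes. Ledges are 20 wide, the middle is open. Upright webs are 175 apart (5 play each side of a tray), flared at the mouth to x = -151. A tray with over 130 mm of its length inside stays there when let go.
- lip (a point): Midway between the two lips of the wanted pair, at the height of their tops, on their inner side (rack frame -121, 0, 136 mm); rack axes. Each ledge has a lip across it at the mouth, x = -125 to -121, 6 mm high; nothing between the lips. A tray rides in over them until its lug end passes x = -121, then drops 6 mm onto the ledges behind them.
- bumper: Black sprung bumper behind the wanted pair, 60 wide, 14 high, centre 14 above the ledges. Origin: middle of the face the nose meets, at rest 104 beyond the rack's origin. Gives at most 11 mm along x (2 N at touch, 4 N at 5 mm, 7 N at 11), then stops hard. The lug end clears the lips at 5 mm in. It pushes the tray back out until dropped; then holds it against the lips.
- tray_low: A tray of the same kind, loose, lying home on the first (lowest) rail pair. Origin: centre of its underside.
- tray_high: Same kind of tray, loose, home on the third pair, its underside 60 mm above the wanted ledges and its lug end at the mouth: a hand pushing at the mouth must lean back (tilt) to keep its body clear of it. Origin: centre of its underside.
- shaker: Steel shaker, 56 across, 110 high, beyond the work. Origin: centre of its underside.
- bowl: Steel bowl, 100 across, 50 high. Origin: centre of its underside.
- cutter: Steel ring cutter, 70 across, 40 high, on the robot's side. Origin: centre of its underside.
- spatula: Spatula lying flat on the far side. Origin: on its underside.
- tub: Clear tub with a white lid, 110 across, 100 high, left of the rack. Origin: centre of its underside.
- cup: White mug, 80 across, 90 high, beyond the rack. Origin: centre of its underside.

How it is judged:
By the outcome, as a careful person would: the job done as asked, in the order asked, and still so for the second after the job is handed in, with the robot touching nothing.
It also fails if it takes over 58 s, if anything falls off the work surface, if the arm or the gripper's body presses on something with over 40 N, if the wrist force passes 120 N, or if a joint passes its speed limit or range.

## Working session

There is one attempt and no reset: what is moved stays moved. The work goes in short steps, Python scripts to look and compute and a tool call to move; the robot and the scene stay as the last step left them, time stands still between calls to the robot, and variables do not carry over. Pictures are saved under pics/ and viewed, and the job is handed in when it is done.

Besides the shell and the picture viewer there is one more tool, called after "Emit:" in YAML: its name, and indented under it one key for each argument. play_rows: Moves the arm, as the interface text tells. Its arguments: {"type":"object","properties":{"motion":{"type":"array"},"newtons":{"type":"number"}},"required":["motion"]}

```bash
ls; mkdir -p pics
python3 - <<'E'
from station import ctrl
import cv2,numpy as np
print(ctrl.get_obs())
for n in ["side","top","wrist"]:
    d=ctrl.get_image(n); cv2.imwrite(f"pics/{n}0.png",d["color"][:,:,::-1]); print(n,d["mtx"],d["T"].round(4), d.keys())
    np.savez(f"cam_{n}0.npz",**{k:np.array(v) for k,v in d.items()})
E
```

```text
pics
{'t': 0.0, 'q': array([-1.28999402e+00,  5.33811142e-02,  1.61429461e+00,  2.81939905e-06,
        1.47600614e+00, -1.19003503e-01]), 'dq': array([-0.00035923,  0.00176938,  0.00052638,  0.00054933, -0.00051429,
       -0.00060034]), 'effort': array([ 3.29103903e-03, -3.93671143e+01, -3.70175958e+01,  1.94202189e-04,
        6.95652081e-03,  7.03009661e-06]), 'tool_pos': array([ 0.2430993 , -0.57510585,  0.23004762]), 'tool_rot': array([-3.07698949e+00, -6.23425188e-01,  2.60632928e-04]), 'contact_force': array([0.12829251, 0.83260195, 0.94667198]), 'wrist_torque': array([-0.06604093,  0.02800686, -0.05910878]), 'opening': 0.08521640370650356}
side [[389.87717894   0.         254.53044073]
 [  0.         389.87717894 187.99673682]
 [  0.           0.           1.        ]] [[-0.851  -0.4325  0.298   0.9589]
 [ 0.5252 -0.6986  0.4858  0.7263]
 [-0.002   0.5699  0.8217  1.2368]
 [ 0.      0.      0.      1.    ]] dict_keys(['color', 'mtx', 'T'])
top [[349.88624976   0.         253.99391145]
 [  0.         349.88624976 193.19395497]
 [  0.           0.           1.        ]] [[ 0.0129  0.9983 -0.0564  0.4878]
 [-0.9999  0.0131  0.0034  0.0912]
 [ 0.0042  0.0563  0.9984  1.3302]
 [ 0.      0.      0.      1.    ]] dict_keys(['color', 'mtx', 'T'])
wrist [[310.25166925   0.         258.20593103]
 [  0.         310.25166925 190.730229  ]
 [  0.           0.           1.        ]] [[ 0.39    0.8704  0.3005  0.3204]
 [-0.9208  0.3699  0.1236 -0.5418]
 [-0.0035 -0.3249  0.9457  0.3727]
 [ 0.      0.      0.      1.    ]] dict_keys(['color', 'mtx', 'T'])
```

View pics/top0.png

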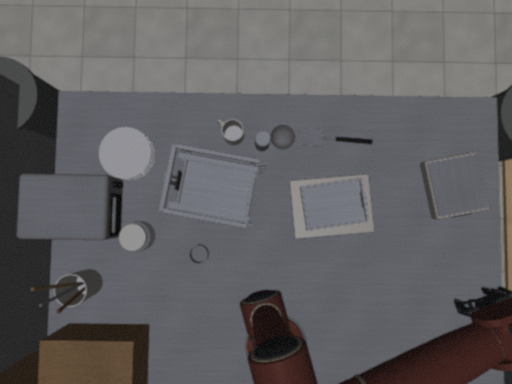

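View pics/side0.png

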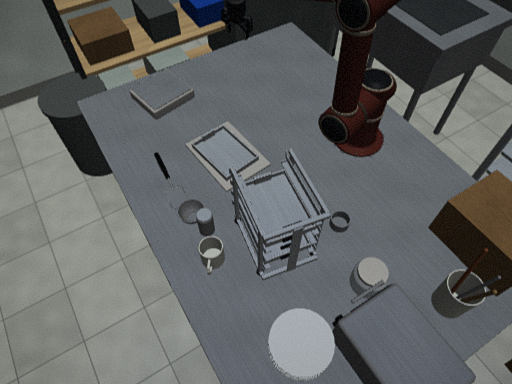

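View pics/wrist0.png

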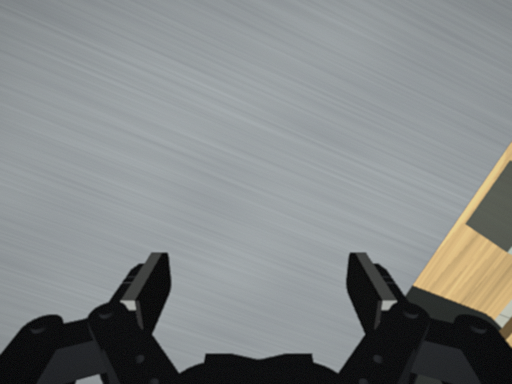

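Run:
```python
import cv2,numpy as np
def crop(n,x0,y0,x1,y1,s,out):
    im=cv2.imread(f"pics/{n}0.png")[y0:y1,x0:x1]
    im=(255*(im/255.)**0.6).astype('uint8')
    cv2.imwrite(out,cv2.resize(im,None,fx=s,fy=s,interpolation=cv2.INTER_CUBIC))
crop("top",150,110,280,240,4.6,"pics/z_toprack.png")
crop("top",280,165,385,245,7,"pics/z_toptray.png")
crop("side",215,140,345,285,4.1,"pics/z_siderack.png")
crop("side",180,115,275,195,7,"pics/z_sidetray.png")
```

```text
(no output)
```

View pics/z_toprack.png

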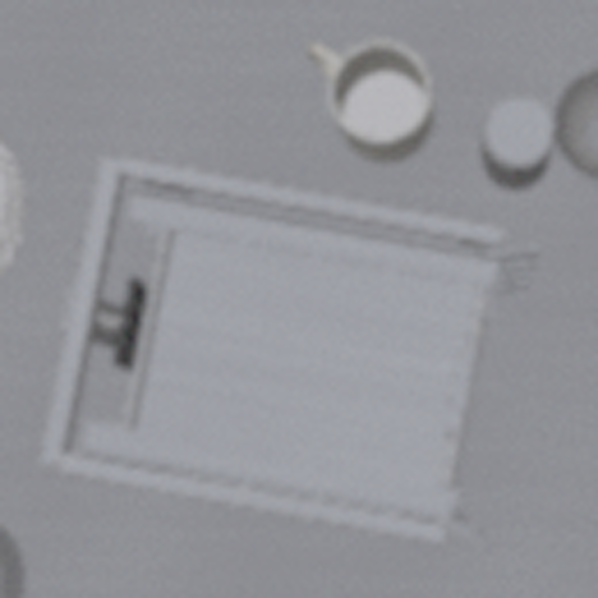

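View pics/z_toptray.png

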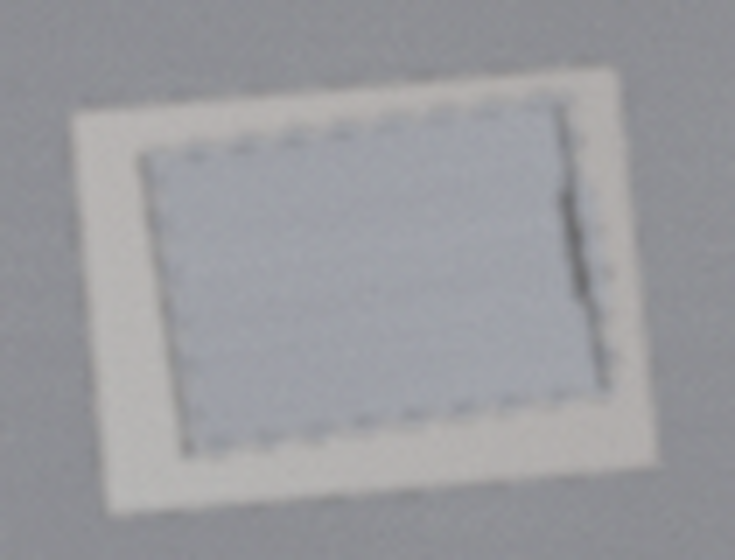

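View pics/z_siderack.png

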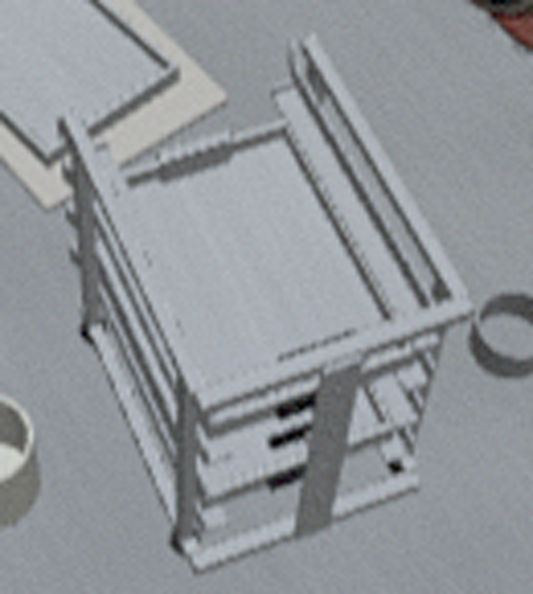

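View pics/z_sidetray.png

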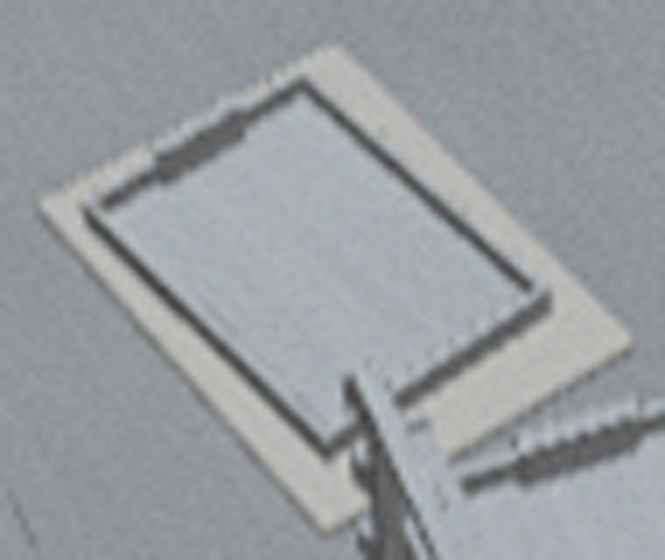

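```bash
cat > h.py <<'E'
import numpy as np,cv2
from scipy.spatial.transform import Rotation as R
from scipy.optimize import least_squares
def cam(f):
    d=np.load(f); return d["mtx"],d["T"]
def proj(c,P):
    K,T=c; P=np.atleast_2d(P)
    p=(P-T[:3,3])@T[:3,:3]
    p=p*[1,-1,-1]
    q=p@K.T
    return q[:,:2]/q[:,2:]
def ray(c,uv,z):
    K,T=c; v=np.linalg.inv(K)@[uv[0],uv[1],1]; v=T[:3,:3]@(v*[1,-1,-1]); o=T[:3,3]
    return o+v*(z-o[2])/v[2]
def xf(p,P):
    x,y,z,a=p; c,s=np.cos(a),np.sin(a); P=np.atleast_2d(P)
    return P@np.array([[c,s,0],[-s,c,0],[0,0,1]])+[x,y,z]
def snap(name,tag):
    from station import ctrl
    d=ctrl.get_image(name); np.savez(f"cam_{name}{tag}.npz",**{k:np.array(v) for k,v in d.items()})
    im=d["color"][:,:,::-1]; cv2.imwrite(f"pics/{name}{tag}.png",im); return im
def zoom(im,x0,y0,x1,y1,s,out,g=0.7):
    im=im[y0:y1,x0:x1]; im=(255*(im/255.)**g).astype('uint8')
    cv2.imwrite(out,cv2.resize(im,None,fx=s,fy=s,interpolation=cv2.INTER_CUBIC))
E
python3 - <<'E'
from h import *
t=cam("cam_top0.npz"); s=cam("cam_side0.npz")
P=np.array([[125,102.5,304],[125,-102.5,304],[-125,102.5,304],[-125,-102.5,304]])/1000.
ut=np.array([[159.8,210],[172.8,145.9],[246.7,226.3],[259.8,161.1]])
us=np.array([[329,214],[262.6,237.6],[290.6,149.3],[230.9,168.8]])
for w in (1,2):
  f=lambda p:np.r_[(proj(t,xf(p,P))-ut).ravel(),(proj(s,xf(p,P))-us).ravel()]
  for a in (0.,1.5,-1.5,3.1):
    r=least_squares(f,[.5,.3,.02,a]); print(r.cost,r.x)
  print(r.fun.round(1)); P=P*[1,-1,1]
for uv in [(140,152),(183,452),(568,95),(608,393)]:
    u=(uv[0]/7+280,uv[1]/7+165); print('tray',ray(t,u,.034))
for uv in [(300,85),(90,207),(550,300),(325,450)]:
    u=(uv[0]/7+180,uv[1]/7+115); print('tray side',ray(s,u,.034))
E
```

```text
15.153706125425558 [ 5.66716844e-01  2.17520650e-01 -3.83575389e-04  1.40086135e+00]
15.153706125425437 [ 5.66716844e-01  2.17520650e-01 -3.83575363e-04  1.40086135e+00]
15.153706125425437 [ 5.66716844e-01  2.17520650e-01 -3.83575269e-04  1.40086135e+00]
15.153706125425721 [ 5.66716844e-01  2.17520650e-01 -3.83575221e-04  1.40086136e+00]
[ 1.6  2.1  2.2 -2.  -1.4  1.4 -1.7 -1.9  0.9 -0.7 -0.6  0.3  1.2  0.3
 -0.8  0.3]
17206.690768024586 [ 0.54680281  0.1944215  -0.12235528  1.7449222 ]
17206.69076696135 [ 0.54680281  0.1944215  -0.12235527  1.74492299]
17206.690752017887 [ 0.54680212  0.19442211 -0.1223537  -4.5375912 ]
17206.69076219591 [ 0.54680211  0.19442212 -0.12235367  1.74560183]
[ 19.3 -40.   15.6  85.7   7.2 -68.4   4.2  58.2 -47.5  36.1  65.6 -26.9
 -62.7  48.3  43.   -4.4]
tray [ 0.58735487 -0.08390617  0.034     ]
tray [ 0.42903528 -0.10745863  0.034     ]
tray [ 0.62076585 -0.31155615  0.034     ]
tray [ 0.46292987 -0.33202284  0.034     ]
tray side [ 0.47228421 -0.32044595  0.034     ]
tray side [ 0.62314496 -0.30004192  0.034     ]
tray side [ 0.43262886 -0.10022007  0.034     ]
tray side [ 0.59258623 -0.07566574  0.034     ]
```

```bash
cat >> h.py <<'E'
def state():
    from station import ctrl
    return ctrl.get_obs()
def delta(pos,xax,zax=(0,0,-1)):
    """rows for target TCP pos, tool x axis approx xax, tool z axis zax"""
    o=state(); R0=R.from_rotvec(o["tool_rot"]); z=np.array(zax,float); z/=np.linalg.norm(z)
    x=np.array(xax,float); x-=z*(x@z); x/=np.linalg.norm(x); Rt=R.from_matrix(np.c_[x,np.cross(z,x),z])
    sh=R0.inv().apply(np.array(pos)-o["tool_pos"])*100; tr=(R0.inv()*Rt).as_rotvec()*180/np.pi
    print("t",o["t"],"shift cm",sh.round(2),"turn deg",tr.round(2)); return sh,tr
E
python3 - <<'E'
from h import *
o=state(); print(R.from_rotvec(o["tool_rot"]).as_matrix().round(3))
delta([0.53,-0.24,0.26],[.99,.145,0])
E
```

```text
[[ 0.921  0.389 -0.   ]
 [ 0.389 -0.921  0.002]
 [ 0.    -0.002 -1.   ]]
t 0.15 shift cm [ 39.47 -19.72  -2.93] turn deg [-0.09  0.   14.57]
```

Emit:
play_rows:
  motion:
    - [[-1,5,-2.5,-0.4,0,0,2],[-1,10,-5,-0.8,0,0,4],[-1,15,-7.5,-1.1,0,0,6],[-1,20,-10,-1.5,0,0,8],[-1,25,-12.5,-1.9,0,0,9.5],[-1,30,-15,-2.3,0,0,11],[-1,35,-17.5,-2.6,0,0,13],[-1,39.5,-19.7,-2.9,0,0,14.6],[-1,39.5,-19.7,-2.9,0,0,14.6],[-1,39.5,-19.7,-2.9,0,0,14.6]]
  newtons: 60

```text
t: 1.4
tool_pos: [0.5299, -0.2402, 0.2593]
tool_rot: [-3.132, -0.228, 0.002]
contact_force: [-1.1, -0.2, 0.3]
opening: 0.0856
```

Run:
```python
from h import *
im=snap("wrist",1); o=state(); print(o["t"],o["tool_pos"],o["dq"].round(3))
zoom(im,0,0,512,384,1.5,"pics/w1.png")
```

```text
1.45 [ 0.52966975 -0.2406612   0.25927304] [-0.015 -0.002 -0.001  0.002 -0.001  0.004]
```

View pics/w1.png

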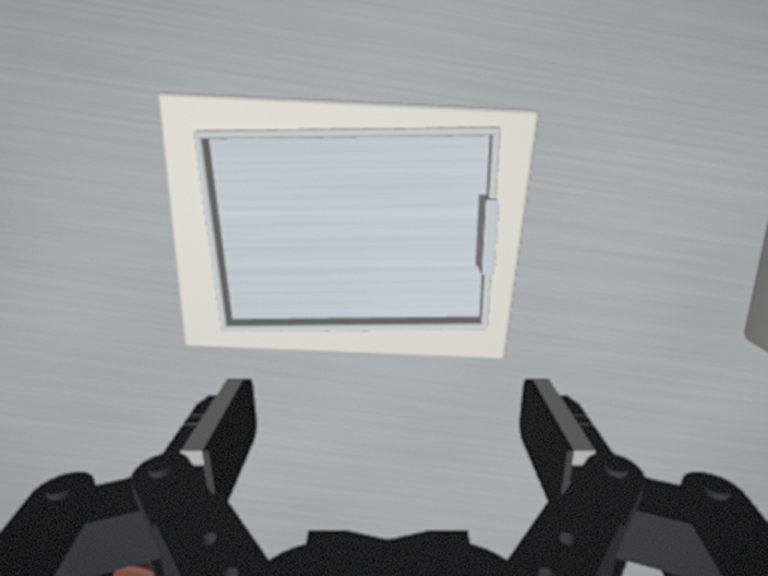

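Run:
```python
from h import *
im=cv2.imread("pics/wrist1.png")
a=[im[y-20:y+20,x-30:x+30] for x,y in [(140,92),(325,92),(155,213),(320,213)]]
a=[cv2.resize((255*(i/255.)**1.3).astype('uint8'),None,fx=6,fy=6,interpolation=cv2.INTER_CUBIC) for i in a]
cv2.imwrite("pics/w1c.png",np.vstack([np.hstack(a[:2]),np.hstack(a[2:])]))
```

```text
(no output)
```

View pics/w1c.png

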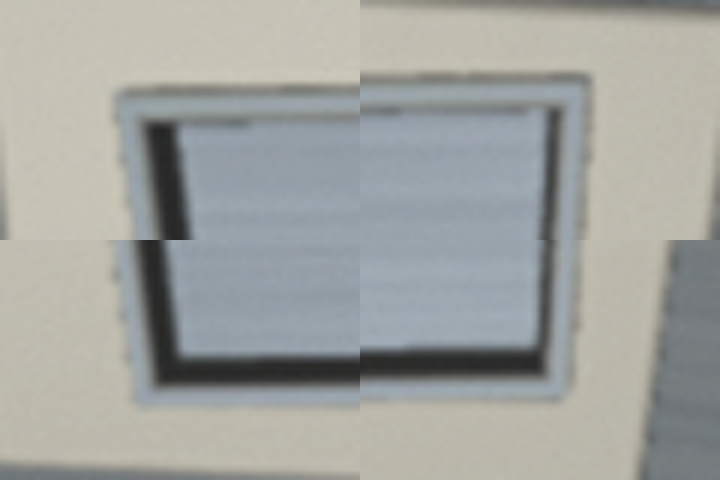

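Run:
```python
from h import *
c=cam("cam_wrist1.npz")
u=np.array([[130,87.3],[333,85],[148,220.2],[324.5,219.2]])
# TL: nose, far x => tray y negative (y axis points to -x world)
P=np.array([[115,-82.5,22],[-115,-82.5,22],[115,82.5,22],[-115,82.5,22]])/1e3
f=lambda p:(proj(c,xf([p[0],p[1],p[3],p[2]],P))-u).ravel()
r=least_squares(f,[.525,-.2,1.7,.012]); print(r.x,r.fun.round(2))
f2=lambda p:(proj(c,xf([p[0],p[1],.012,p[2]],P))-u).ravel()
r=least_squares(f2,[.525,-.2,1.7]); print(r.x,r.fun.round(2))
p=[r.x[0],r.x[1],.012,r.x[2]]
print("lug",xf(p,np.array([-.110,0,.034])), "pred px",proj(c,xf(p,np.array([[-.115,-.03,.034],[-.115,.03,.034],[-.105,0.03,.034]])))*1.5)
```

```text
[ 0.52415564 -0.20912628  1.7266732   0.00962689] [-0.15 -0.08  0.14  0.15  0.13  0.11 -0.13 -0.19]
[ 0.52450491 -0.20926787  1.72673556] [-0.85 -0.35  0.81 -0.15 -0.36  0.65  0.4   0.33]
lug [[ 0.54158879 -0.31793314  0.046     ]] pred px [[499.4682887  200.35905027]
 [494.30568004 275.5915476 ]
 [481.81718378 275.69394357]]
```

Run:
```python
from h import *
a=1.401; X=np.array([np.cos(a),np.sin(a),0])
c,s=np.cos(np.radians(40)),np.sin(np.radians(40))
delta([.487,-.073,.27],[np.sin(a),-np.cos(a),0],c*X-np.array([0,0,s]))
```

```text
t 1.45 shift cm [ -1.81 -17.21  -1.04] turn deg [49.48  7.92 16.8 ]
```

Emit:
play_rows:
  motion:
    - [[-1,-0.3,-3,-0.2,9,1.4,3],[-1,-0.6,-6,-0.4,18,2.8,6],[-1,-1,-9,-0.6,27,4.2,9],[-1,-1.3,-12,-0.8,36,5.6,12],[-1,-1.6,-15,-1,45,7,15],[-1,-1.8,-17.2,-1,49.5,7.9,16.8],[-1,-1.8,-17.2,-1,49.5,7.9,16.8],[-1,-1.8,-17.2,-1,49.5,7.9,16.8]]

```text
t: 2.45
tool_pos: [0.4874, -0.0742, 0.2701]
tool_rot: [-2.264, 0.193, -0.091]
contact_force: [-0.1, -0.5, 0.5]
opening: 0.0857
```

Run:
```python
from h import *
im=snap("wrist",2); o=state(); print(o["t"],o["tool_pos"],o["q"].round(3))
zoom(im,0,0,512,384,1.5,"pics/w2.png")
```

```text
2.5 [ 0.48757987 -0.07415571  0.2703687 ] [-0.703 -0.122  1.886  0.751  1.831  1.065]
```

View pics/w2.png

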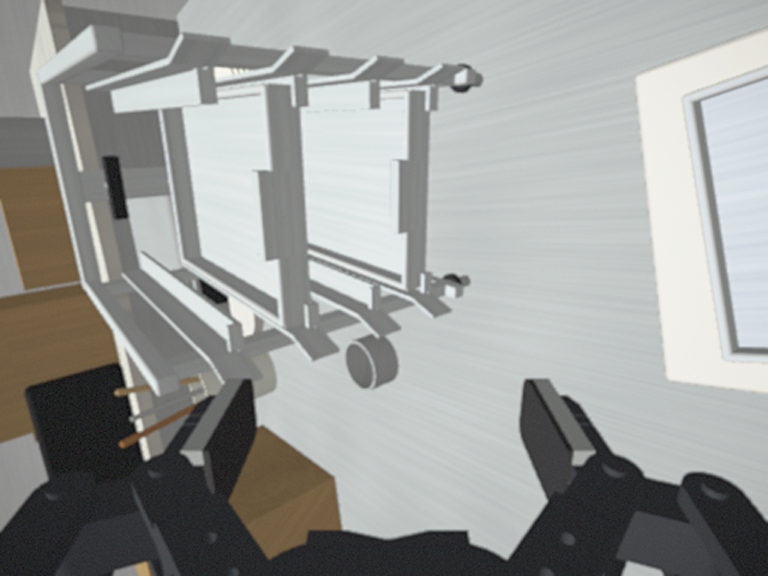

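Run:
```python
from h import *
im=cv2.imread("pics/wrist2.png")
zoom(im,170,30,320,110,5.3,"pics/w2a.png",1.2)
zoom(im,170,150,320,240,5.3,"pics/w2b.png",1.2)
```

```text
(no output)
```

View pics/w2a.png

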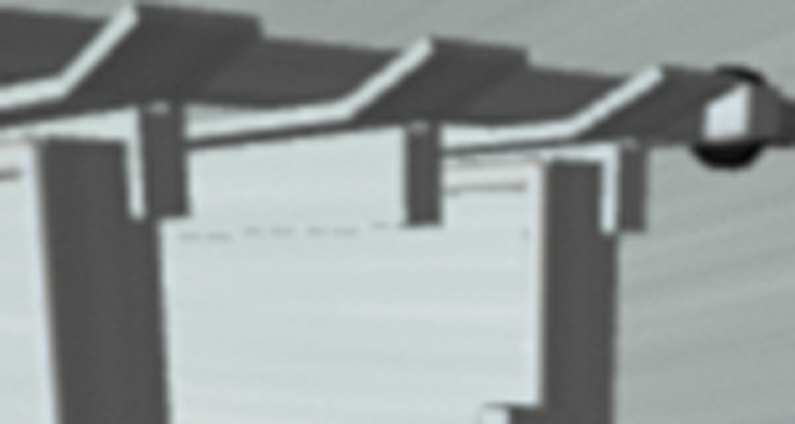

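View pics/w2b.png

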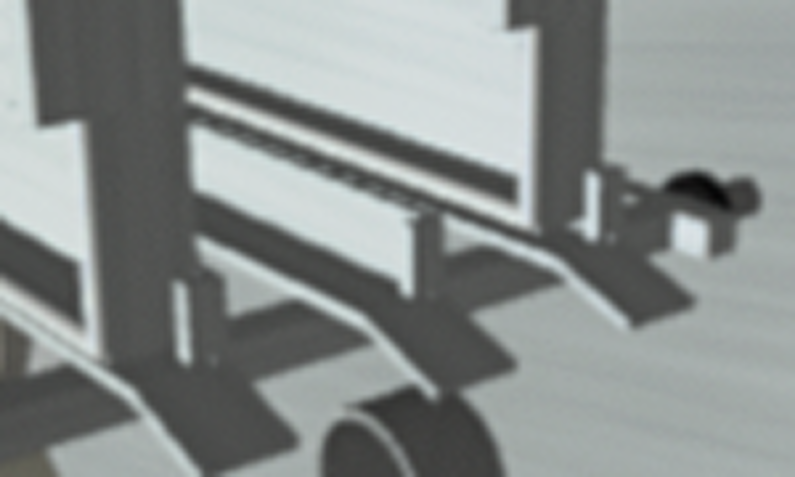

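```bash
cat > rackfit.py <<'E'
from h import *
c=cam("cam_wrist2.npz")
P=np.array([[-125,-67.5,136],[-125,-87.5,136],[-125,-67.5,196],[-125,-67.5,76],[-125,67.5,136],[-125,87.5,136],[-125,67.5,196],[-125,67.5,76]])/1e3
u=np.array([[246.4,72.1],[247,53.6],[197.7,70.9],[286.6,73.8],[247.9,191.1],[248.3,206],[205.8,202.5],[283.8,182.5]])
f=lambda p:(proj(c,xf(p,P))-u).ravel()
r=least_squares(f,[.567,.2175,.0,1.40],loss='soft_l1'); print(r.x.round(4)); print((f(r.x)).reshape(-1,2).round(1))
t=cam("cam_top0.npz"); s=cam("cam_side0.npz")
Q=np.array([[125,102.5,304],[125,-102.5,304],[-125,102.5,304],[-125,-102.5,304]])/1e3
ut=np.array([[159.8,210],[172.8,145.9],[246.7,226.3],[259.8,161.1]])
us=np.array([[329,214],[262.6,237.6],[290.6,149.3],[230.9,168.8]])
print((proj(t,xf(r.x,Q))-ut).round(1),(proj(s,xf(r.x,Q))-us).round(1))
# trays: heel corner top z
for z in (70,190):
    T=np.array([[-121,82.5,z],[-121,-82.5,z],[-121,82.5,z+22],[-121,-82.5,z+22]])/1e3
    print(z,proj(c,xf(r.x,T)).round(1)*1.5)
E
python3 rackfit.py
```

```text
[0.5648 0.2153 0.0053 1.4024]
[[ 0.5  0.6]
 [-0.3 -1.1]
 [-0.   0.4]
 [-0.1  0. ]
 [ 0.4  0. ]
 [ 0.2  0.4]
 [-0.3  0. ]
 [-0.3 -0.8]]
[[ 1.8  2.8]
 [ 2.4 -1.7]
 [-0.6  2.1]
 [-1.  -1.6]] [[ 1.3 -2.8]
 [-0.3 -1.6]
 [ 1.4 -1.6]
 [-0.7 -1.5]]
70 [[426.45 285.9 ]
 [432.    91.05]
 [408.75 291.15]
 [411.9   89.7 ]]
190 [[313.5  318.9 ]
 [300.15  82.5 ]
 [287.55 326.55]
 [268.8   80.4 ]]
```

Run:
```python
from h import *
delta([.5416,-.318,.11],[.988,.155,0])
```

```text
t 2.5 shift cm [ 9.43 27.17 -7.34] turn deg [-49.43  -8.21 -17.44]
```

Emit:
play_rows:
  motion:
    - [[-1,1.2,3.4,-0.9,-6,-1,-2],[-1,2.4,6.8,-1.8,-14,-2.3,-5],[-1,3.6,10.2,-2.8,-23,-3.8,-8],[-1,4.8,13.6,-3.7,-32,-5.3,-11.3],[-1,6,17,-4.6,-41,-6.8,-14.5],[-1,7.2,20.4,-5.5,-49.4,-8.2,-17.4],[-1,8.4,24,-6.5,-49.4,-8.2,-17.4],[-1,9.4,27.2,-7.3,-49.4,-8.2,-17.4],[-1,9.4,27.2,-7.3,-49.4,-8.2,-17.4],[-1,9.4,27.2,-7.3,-49.4,-8.2,-17.4]]

```text
t: 3.75
tool_pos: [0.5418, -0.318, 0.1104]
tool_rot: [3.132, 0.243, 0.001]
contact_force: [0.1, 0.5, 0.3]
opening: 0.0857
```

Run:
```python
from h import *
im=snap("wrist",3); o=state(); print(o["tool_pos"])
zoom(im,0,0,512,384,1.5,"pics/w3.png")
delta([.5416,-.318,.022],[.988,.155,0])
c=cam("cam_wrist3.npz")
print(proj(c,xf([.5245,-.2093,.012,1.7267],np.array([[-.115,-.03,.034],[-.115,.03,.034],[-.105,0.03,.034],[-.115,-.0825,.022]])))*1.5)
```

```text
[ 0.54195449 -0.31777076  0.11071455]
t 3.8 shift cm [-0.05  0.01  8.87] turn deg [ 0.03 -0.06 -0.01]
[[400.86368999 251.19437961]
 [399.72611613 367.53789229]
 [379.73931026 367.52142401]
 [401.28288585 130.21704066]]
```

View pics/w3.png

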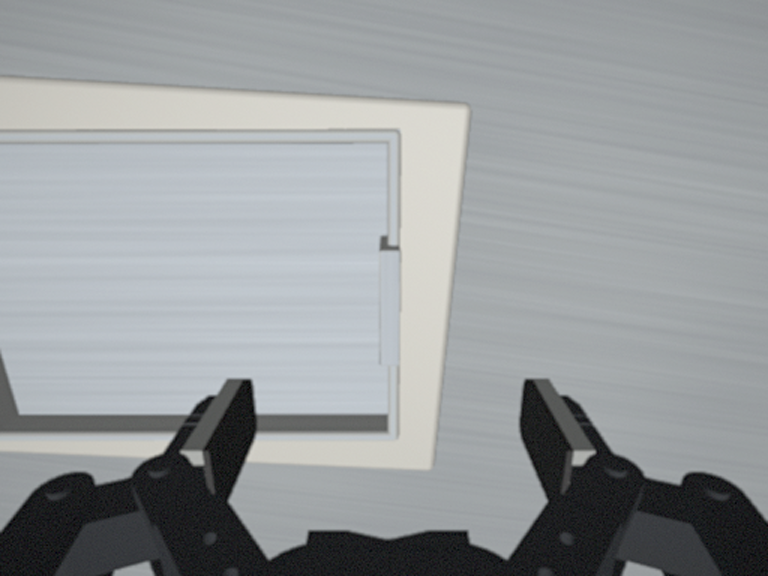

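Emit:
play_rows:
  motion:
    - [[-1,0,0,3,0,0,0],[-1,0,0,6,0,0,0],[-1,0,0,8,0,0,0],[-0.6,0,0,8.8,0,0,0],[0,0,0,8.8,0,0,0],[0.5,0,0,8.8,0,0,0],[1,0,0,8.8,0,0,0],[1,0,0,8.8,0,0,0],[1,0,0,8.8,0,0,0],[1,0,0,8.8,0,0,0],[1,0,0,8.8,0,0,0]]
  newtons: 60

```text
t: 5.18
tool_pos: [0.5428, -0.3185, 0.0241]
tool_rot: [3.13, 0.244, 0.004]
contact_force: [-0.9, 0.2, 5.3]
opening: 0.0089
```

Emit:
play_rows:
  motion:
    - [[1,0,0,-1,0,0,0],[1,0,0,-3,0,0,0],[1,0,0,-6,0,0,0],[1,0,0,-9,0,0,0],[1,0,0,-12,0,0,0],[1,0,0,-15,0,0,0],[1,0,0,-16,0,0,0],[1,0,0,-16,0,0,0],[1,0,0,-16,0,0,0],[1,0,0,-16,0,0,0]]
  newtons: 90

```text
t: 6.42
tool_pos: [0.5417, -0.3177, 0.1822]
tool_rot: [-3.132, -0.244, -0.001]
contact_force: [0.4, -0.7, -1.7]
opening: 0.0081
```

Run:
```python
from h import *
im=snap("wrist",4); o=state(); print(o["tool_pos"],o["contact_force"],o["opening"])
zoom(im,0,0,512,384,1.5,"pics/w4.png")
im=snap("side",4);zoom(im,140,60,340,210,4,"pics/s4.png")
```

```text
[ 0.54177939 -0.317782    0.18246765] [ 0.09164446  0.09070221 -1.05422507] 0.007843738120757593
```

View pics/w4.png

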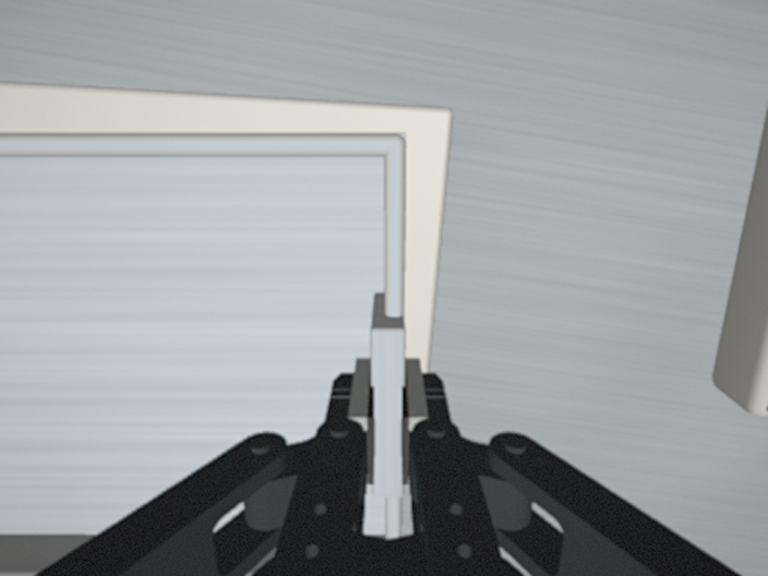

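View pics/s4.png

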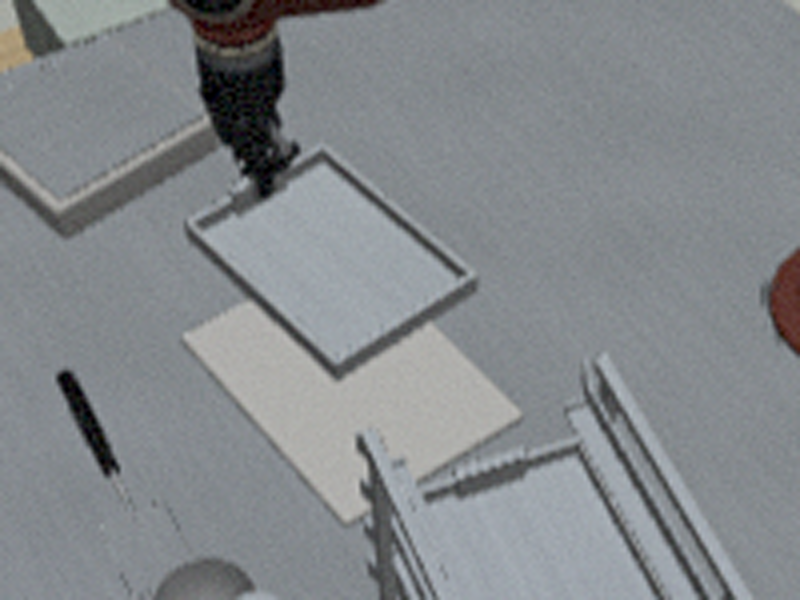

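Run:
```python
from h import *
im=cv2.imread("pics/side4.png")
a=[im[y-12:y+12,x-16:x+16] for x,y in [(221,98),(187,116),(259,130),(225,152)]]
a=[cv2.resize((255*(i/255.)**.8).astype('uint8'),None,fx=12,fy=12,interpolation=cv2.INTER_CUBIC) for i in a]
cv2.imwrite("pics/s4c.png",np.vstack([np.hstack(a[:2]),np.hstack(a[2:])]))
```

```text
(no output)
```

View pics/s4c.png

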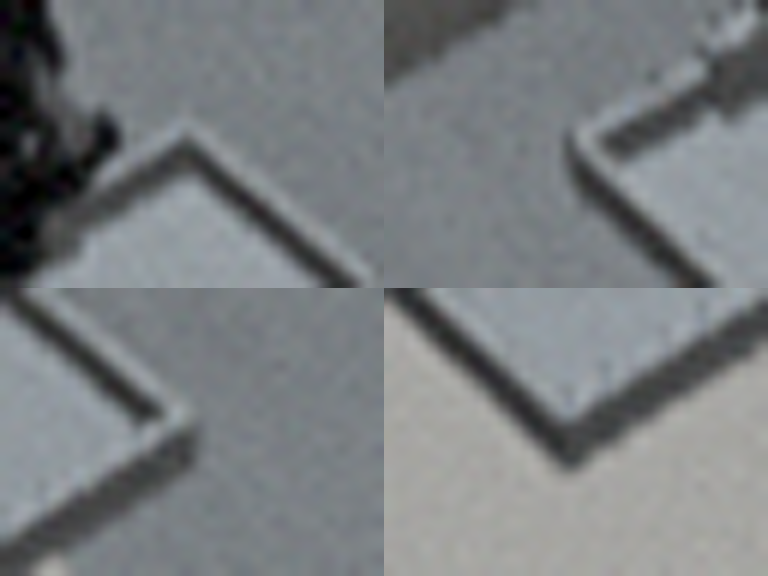

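```bash
cat > trayfit.py <<'E'
from h import *
def fit(obs,x0,o,prior=1.0):
    """obs: list of (cam,P,uv). pose params x,y,z,yaw,pitch(nose up +),roll; weak prior that lug is at tool y=0"""
    def W(p,P):
        Rm=R.from_euler('ZYX',[p[3],-p[4],p[5]]); return Rm.apply(np.atleast_2d(P))+p[:3]
    def f(p):
        r=[]
        for c,P,u in obs: r+=list((proj(c,W(p,P))-u).ravel())
        r+=[p[5]/0.01*prior]
        return np.array(r)
    r=least_squares(f,x0,loss='soft_l1'); return r.x,f(r.x),W
E
python3 - <<'E'
from trayfit import *
P=lambda x,y,z:np.array([x,y,z])/1e3
s=cam("cam_side4.npz"); w=cam("cam_wrist4.npz")
obs=[(s,P(-115,82.5,22),[220.7,96.2]),(s,P(-115,-82.5,22),[186.7,115.2]),(s,P(115,82.5,22),[259.5,129]),(s,P(115,82.5,0),[258.8,132.5]),
(s,P(115,-82.5,22),[224.5,151.4]),(s,P(115,-82.5,0),[224.2,155]),(w,P(-115,-82.5,22),[405/1.5,133/1.5]),(w,P(-115,-30,34),[403.5/1.5,328/1.5]),(w,P(-105,-30,34),[371/1.5,328/1.5])]
p,f,W=fit(obs,[.52,-.2,.17,1.727,0,0],None)
print(p.round(4),np.degrees(p[3:]).round(2)); print(f.round(1))
o=state();print("lug",W(p,P(-110,0,34)),"heel",W(p,P(-115,0,0)),"nose",W(p,P(115,0,0)),o["tool_pos"])
E
```

```text
[ 0.5239 -0.2081  0.1685  1.7286 -0.0062 -0.0022] [99.04 -0.36 -0.13]
[ 0.3 -0.5 -0.5  0.2  0.3 -0.3  0.9  0.3 -0.3 -0.1  0.4  0.3  0.2  0.1
  0.7 -0.1 -1.1 -0.1 -0.2]
lug [[ 0.54103865 -0.31657561  0.20315553]] heel [[ 0.54193246 -0.32171118  0.1691875 ]] nose [[ 0.50578264 -0.09457438  0.16775119]] [ 0.5419221  -0.31786837  0.18276826]
```

```bash
cat > rk.py <<'E'
from h import *
RK=[.5648,.2153,.0053,1.4024]; A=RK[3]
XR=np.array([np.cos(A),np.sin(A),0]); XT=[np.sin(A),-np.cos(A),0]
def tgt(x,y,z,tilt=0):  # rack-frame x,y ; world z ; tilt deg lean back
    p=xf(RK,np.array([x,y,0]))[0]; p[2]=z
    c,s=np.cos(np.radians(tilt)),np.sin(np.radians(tilt))
    return delta(p,XT,s*XR-np.array([0,0,c]))
def where():
    o=state(); d=o["tool_pos"]-np.array(RK[:3]); Y=np.array([-XR[1],XR[0],0])
    print("rack xyz mm",(np.array([d@XR,d@Y,d[2]])*1e3).round(1),"F",o["contact_force"].round(1),"M",o["wrist_torque"].round(2),"t",o["t"],"open",o["opening"])
E
python3 -c "
from rk import *
tgt(-.405,0,.1645)"
```

```text
t 6.525 shift cm [ -2.37 -13.93   1.82] turn deg [ 0.03 -0.07 18.56]
```

Emit:
play_rows:
  motion:
    - [[1,-0.2,-1,0.1,0,0,2],[1,-0.5,-3,0.4,0,0,4.5],[1,-0.9,-5,0.7,0,0,7],[1,-1.2,-7,1,0,0,9.5],[1,-1.5,-9,1.2,0,0,12],[1,-1.9,-11,1.5,0,0,14.5],[1,-2.2,-13,1.7,0,0,17],[1,-2.4,-13.9,1.8,0,0,18.6],[1,-2.4,-13.9,1.8,0,0,18.6],[1,-2.4,-13.9,1.8,0,0,18.6],[1,-2.4,-13.9,1.8,0,0,18.6]]

```text
t: 7.9
tool_pos: [0.4969, -0.1848, 0.1647]
tool_rot: [3.13, -0.266, 0.002]
contact_force: [0.1, -0.8, -2.6]
opening: 0.008
```

Run:
```python
from rk import *
where()
im=snap("wrist",5); zoom(im,0,0,512,384,1.5,"pics/w5.png")
im=snap("side",5);zoom(im,180,60,345,280,2.7,"pics/s5.png",.8)
im=snap("top",5);zoom(im,150,110,370,240,3.6,"pics/t5.png",.6)
```

```text
rack xyz mm [-4.058e+02 -1.000e-01  1.594e+02] F [ 0.1 -0.8 -2.6] M [-0.23  0.02 -0.01] t 7.9 open 0.008048182970943337
```

View pics/w5.png

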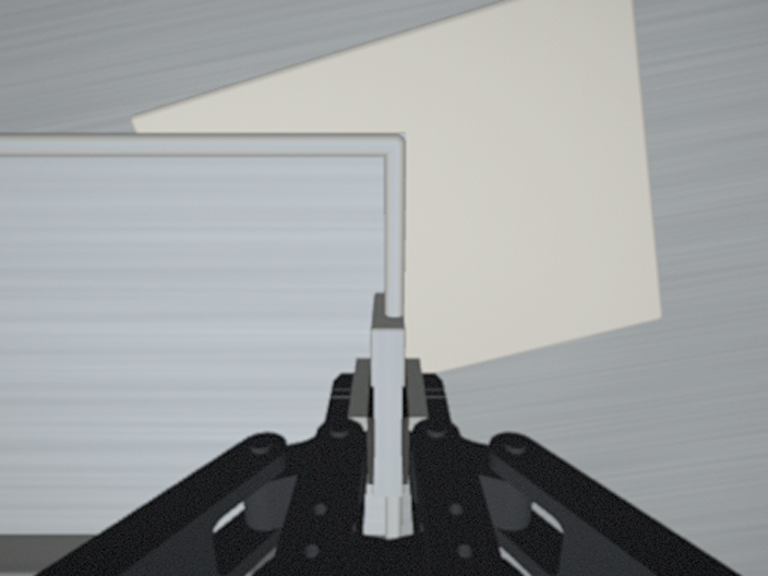

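View pics/s5.png

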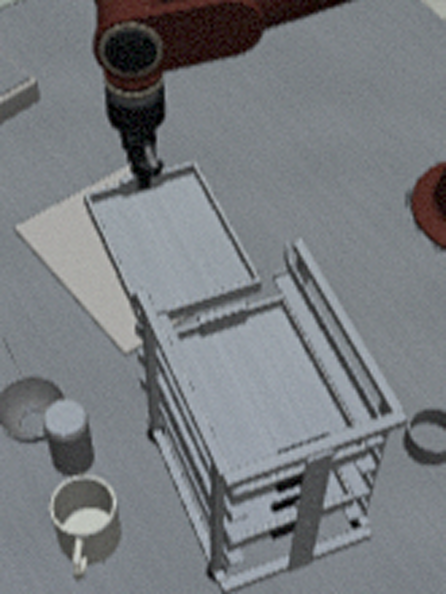

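View pics/t5.png

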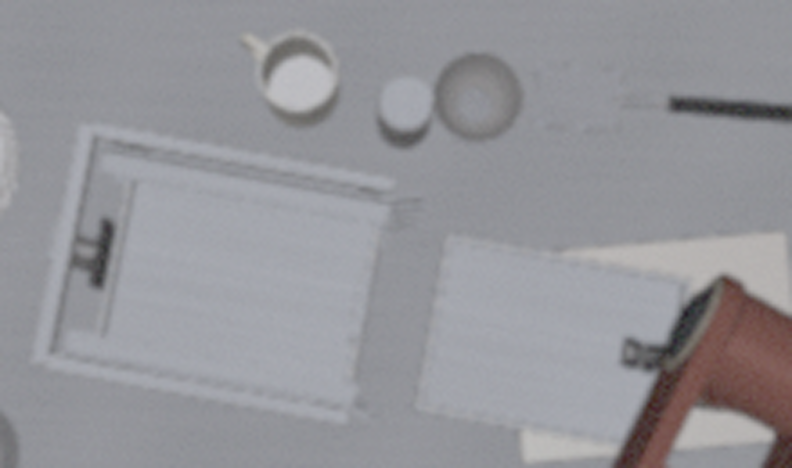

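Run:
```python
from rk import *
def ov(name,tag,x0,y0,x1,y1,s,items,out):
    im=cv2.imread(f"pics/{name}{tag}.png"); c=cam(f"cam_{name}{tag}.npz")
    zoom(im,x0,y0,x1,y1,s,out,.7); z=cv2.imread(out)
    for pts,col in items:
        q=((proj(c,pts)-[x0-.5,y0-.5])*s).astype(int); cv2.polylines(z,[q.reshape(-1,1,2)],True,col,1)
    cv2.imwrite(out,z)
def rect(p,z,xc,h=.115,w=.0825): 
    return xf(p,np.array([[xc+h,w,z],[xc+h,-w,z],[xc-h,-w,z],[xc-h,w,z]]))
T=rect([RK[0],RK[1],.1525,A],.022,-.406+.110)
H=rect(RK,.212,-.006)
B=rect(RK,.304,0,.125,.1025)
it=[(T,(0,255,0)),(H,(0,0,255)),(B,(255,0,0))]
ov("top",5,150,110,370,240,3.6,it,"pics/o5t.png")
ov("side",5,180,60,345,280,2.7,it,"pics/o5s.png")
ov("wrist",2,0,0,512,384,1.5,it[1:],"pics/o2w.png")
```

```text
(no output)
```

View pics/o5t.png

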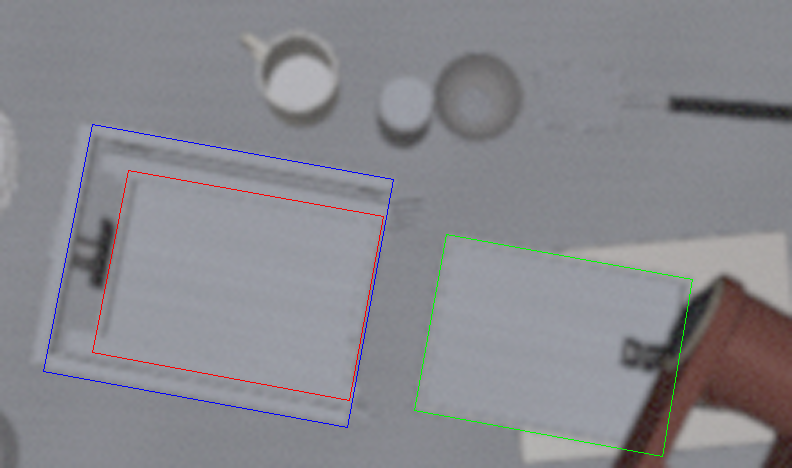

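View pics/o5s.png

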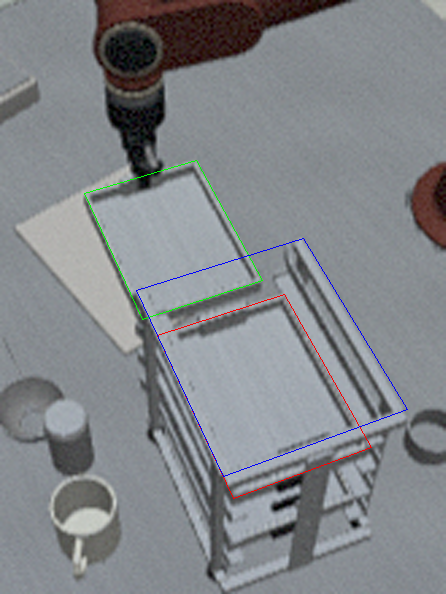

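View pics/o2w.png

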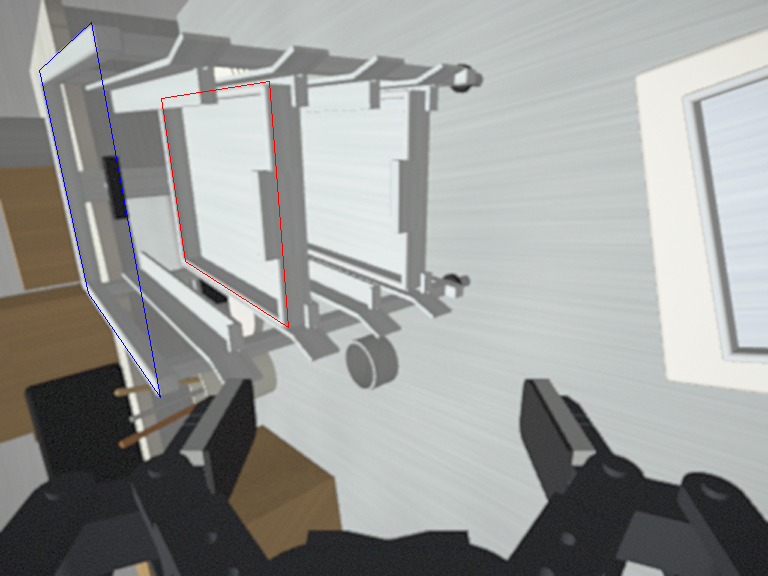

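```bash
python3 -c "
from rk import *
tgt(-.310,-.0015,.1645)"
```

```text
t 8.05 shift cm [ 0.15 -9.57  0.01] turn deg [ 0.02 -0.07 -0.06]
```

Emit:
play_rows:
  motion:
    - [[1,0.15,-1,0,0,0,0],[1,0.15,-2.5,0,0,0,0],[1,0.15,-4,0,0,0,0],[1,0.15,-5.5,0,0,0,0],[1,0.15,-7,0,0,0,0],[1,0.15,-8.5,0,0,0,0],[1,0.15,-9.6,0,0,0,0],[1,0.15,-9.6,0,0,0,0],[1,0.15,-9.6,0,0,0,0]]

```text
t: 9.18
tool_pos: [0.5144, -0.0904, 0.1646]
tool_rot: [3.13, -0.266, 0.002]
contact_force: [0.2, -0.0, -2.1]
opening: 0.0083
```

Run:
```python
from rk import *
where()
im=snap("wrist",6); zoom(im,0,0,512,384,1.5,"pics/w6.png")
im=snap("side",6);zoom(im,180,100,345,280,3.3,"pics/s6.png",.8)
```

```text
rack xyz mm [-309.8   -1.6  159.3] F [ 0.2 -0.  -2.1] M [-0.2   0.05  0.01] t 9.175 open 0.008342382670142189
```

View pics/w6.png

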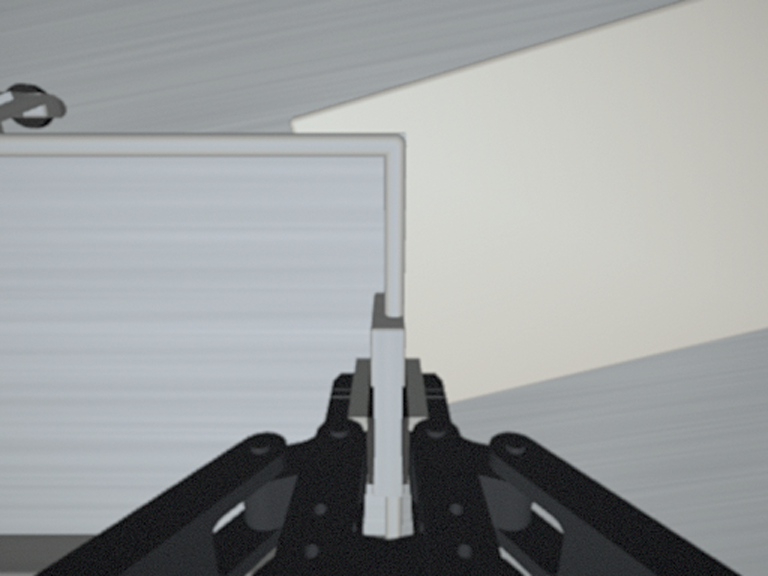

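View pics/s6.png

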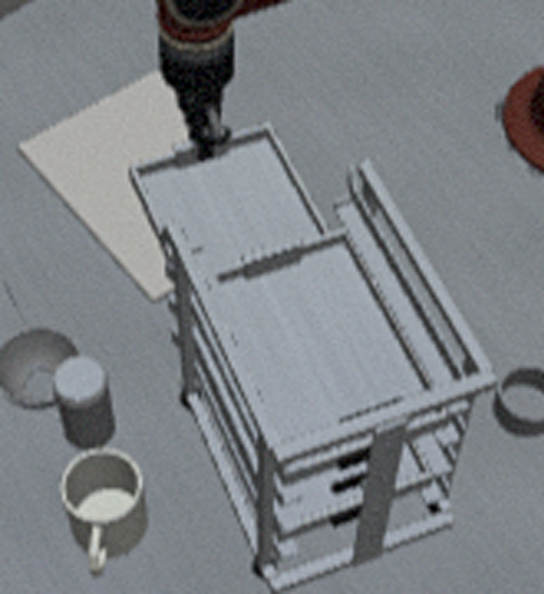

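Emit:
play_rows:
  motion:
    - [[1,0,-1,0,0,0,0],[1,0,-2,0,0,0,0],[1,0,-3,0,0,0,0],[1,0,-4,0,0,0,0],[1,0,-5,0,0,0,0],[1,0,-5,0,0,0,0]]

```text
t: 10.02
tool_pos: [0.5229, -0.0406, 0.1646]
tool_rot: [3.13, -0.265, 0.002]
contact_force: [0.8, 0.2, -2.0]
opening: 0.0082
```

Run:
```python
from rk import *
where()
im=snap("wrist",7); zoom(im,0,0,512,384,1.5,"pics/w7.png")
```

```text
rack xyz mm [-259.3   -1.6  159.3] F [ 0.8  0.2 -2. ] M [-0.22  0.03 -0.08] t 10.025 open 0.008202945022933646
```

View pics/w7.png

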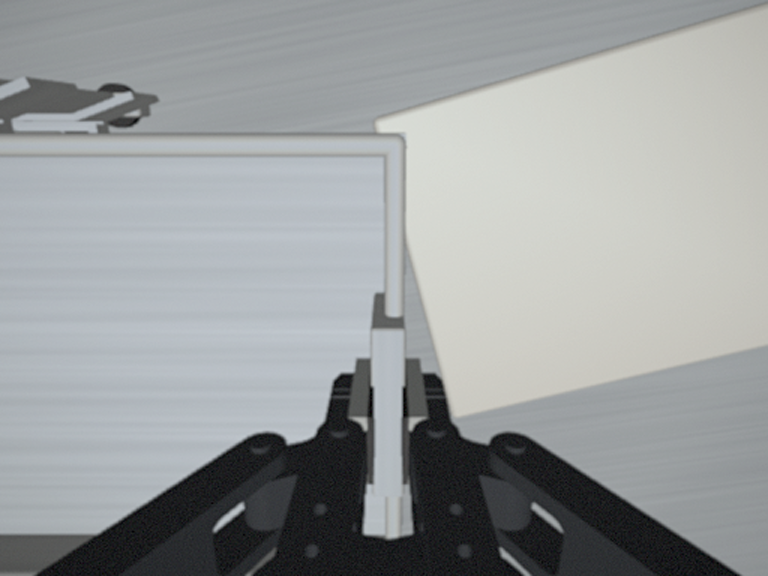

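Clear of contact (the far web with its flare shows at left-top, just outside the tray wall). Continue.

Emit:
play_rows:
  motion:
    - [[1,0,-1,0,0,0,0],[1,0,-2,0,0,0,0],[1,0,-3,0,0,0,0],[1,0,-4,0,0,0,0],[1,0,-5,0,0,0,0],[1,0,-5.5,0,0,0,0],[1,0,-5.5,0,0,0,0],[1,0,-5.5,0,0,0,0]]

```text
t: 11.08
tool_pos: [0.5321, 0.013, 0.1645]
tool_rot: [3.129, -0.266, 0.002]
contact_force: [0.1, 0.2, -1.7]
opening: 0.0083
```

Run:
```python
from rk import *
where()
im=snap("wrist",8); zoom(im,0,0,512,384,1.5,"pics/w8.png")
c=cam("cam_wrist8.npz")
print(proj(c,xf(RK,np.array([[-.125,-.0875,.13],[-.151,-.0875,.13],[-.125,-.0825,.17]])))*1.5)
```

```text
rack xyz mm [-204.9   -1.7  159.2] F [ 0.1  0.2 -1.7] M [-0.17  0.02  0.  ] t 11.075 open 0.008302827391623847
[[160.77216788 119.29929782]
 [235.5128063  119.28777634]
 [ 95.39907209 136.89356794]]
```

View pics/w8.png

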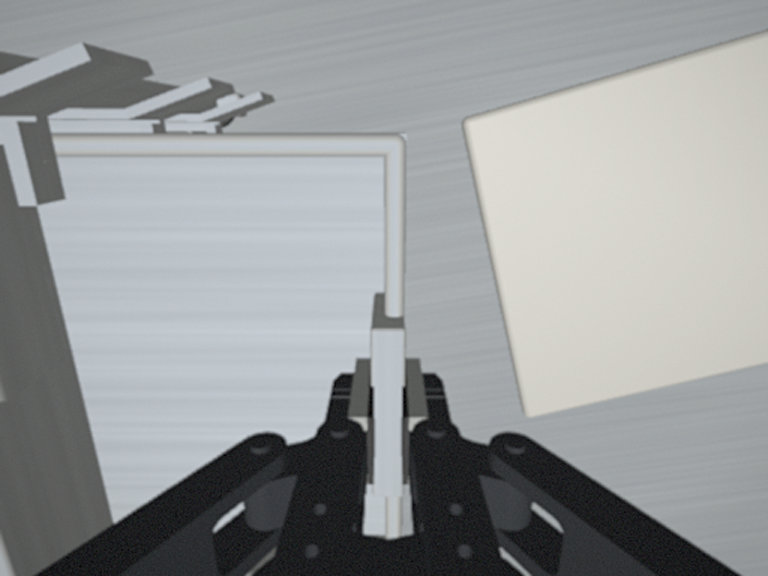

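Emit:
play_rows:
  motion:
    - [[1,0,0,0.4,0,0,0],[1,0,0,0.7,0,0,0],[1,0,0,0.9,0,0,0],[1,0,0,0.9,0,0,0]]

```text
t: 11.62
tool_pos: [0.532, 0.0129, 0.1552]
tool_rot: [3.129, -0.266, 0.001]
contact_force: [0.1, -0.1, -1.9]
opening: 0.0082
```

Run:
```python
from rk import *
where()
```

```text
rack xyz mm [-205.    -1.5  149.9] F [ 0.1 -0.1 -1.9] M [-0.19  0.04  0.02] t 11.625 open 0.008205971208630553
```

Emit:
play_rows:
  motion:
    - [[1,0,0,0.1,0,0,0],[1,0,0,0.2,0,0,0],[1,0,0,0.3,0,0,0],[1,0,0,0.3,0,0,0]]

```text
t: 12.12
tool_pos: [0.5322, 0.0127, 0.1534]
tool_rot: [3.129, -0.266, 0.002]
contact_force: [-4.6, -2.5, 4.7]
opening: 0.0081
```

Run:
```python
from rk import *
where()
```

```text
rack xyz mm [-205.2   -1.9  148.1] F [-4.6 -2.5  4.7] M [0.02 0.5  0.04] t 12.125 open 0.008099348823155094
```

Emit:
play_rows:
  motion:
    - [[1,-0.05,0,-0.1,0,0,0],[1,-0.05,0,-0.1,0,0,0],[0.7,-0.05,0,-0.1,0,0,0],[0.4,-0.05,0,-0.1,0,0,0],[0.2,-0.05,0,-0.1,0,0,0],[0.2,-0.05,0,-0.1,0,0,0],[0.2,-0.05,0,-0.1,0,0,0],[0.2,-0.05,0,-0.1,0,0,0]]
  newtons: 30

```text
t: 13.12
tool_pos: [0.5318, 0.0128, 0.1545]
tool_rot: [3.129, -0.266, 0.002]
contact_force: [-0.0, 0.1, 0.0]
opening: 0.0338
```

Run:
```python
from rk import *
where()
im=snap("wrist",9); zoom(im,0,0,512,384,1.5,"pics/w9.png")
```

```text
rack xyz mm [-205.2   -1.4  149.2] F [-0.   0.1  0. ] M [-0.03  0.   -0.01] t 13.125 open 0.03382661356522609
```

View pics/w9.png

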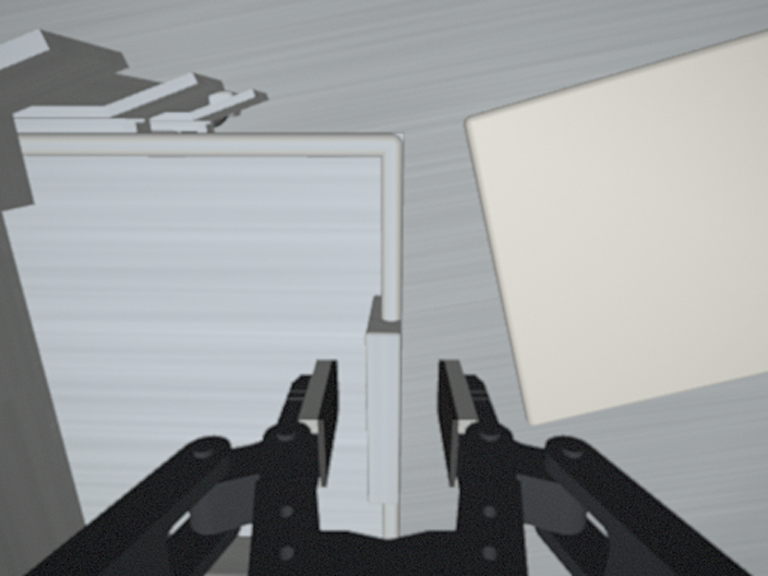

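Emit:
play_rows:
  motion:
    - [[0.2,0,0,-1.5,0,0,0],[0.2,0,0,-3.5,0,0,0],[0.2,0,0,-5.5,0,0,0],[0.2,0,2,-6,0,0,0],[1,0,5,-6,0,0,0],[1,0,8,-6,0,0,0],[1,0,9,-6,0,0,0],[1,0,9,-6,0,0,0]]

```text
t: 14.18
tool_pos: [0.5168, -0.076, 0.2154]
tool_rot: [3.129, -0.268, 0.004]
contact_force: [-0.7, -0.6, 0.3]
opening: 0.0001
```

Run:
```python
from rk import *
where()
tgt(-.27,0,.215,50); tgt(-.25,0,.160,50)
im=snap("side",9);zoom(im,180,100,345,280,3.3,"pics/s9.png",.8)
```

```text
rack xyz mm [-295.2   -1.5  210.1] F [-0.7 -0.6  0.3] M [-0.02  0.02  0.  ] t 14.175 open 6.649387337129659e-05
t 14.175 shift cm [-0.16 -2.52  0.04] turn deg [50.04 -0.19 -0.06]
t 14.175 shift cm [-0.17 -4.53  5.54] turn deg [50.04 -0.19 -0.06]
```

View pics/s9.png

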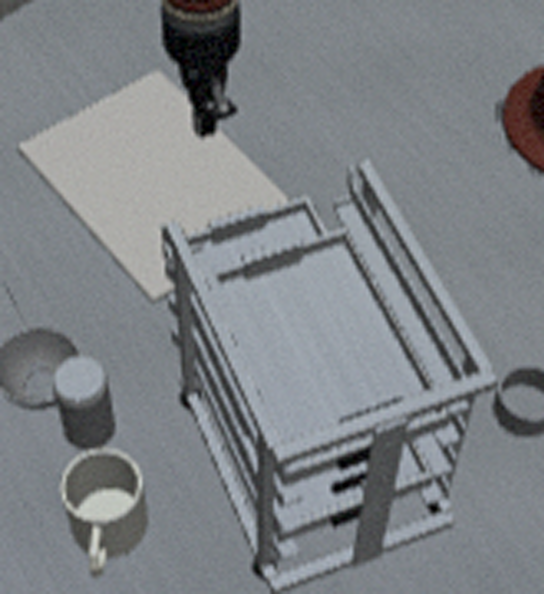

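Emit:
play_rows:
  motion:
    - [[1,-0.1,-0.5,0,9,0,0],[1,-0.1,-1,0,18,0,0],[1,-0.1,-1.5,0.5,27,0,0],[1,-0.1,-2,1.5,36,0,0],[1,-0.1,-2.7,2.8,45,-0.2,0],[1,-0.1,-3.5,4.2,50,-0.2,0],[1,-0.1,-4.5,5.5,50,-0.2,0],[1,-0.1,-4.5,5.5,50,-0.2,0],[1,-0.1,-4.5,5.5,50,-0.2,0]]

```text
t: 15.35
tool_pos: [0.5242, -0.0306, 0.1614]
tool_rot: [-2.265, 0.189, -0.09]
contact_force: [0.0, -0.1, 0.0]
opening: 0.0001
```

Run:
```python
from rk import *
where(); print(state()["q"].round(2))
im=snap("wrist",10); zoom(im,0,0,512,384,1.5,"pics/w10.png")
tgt(-.21,-.0005,.160,50); tgt(-.15,-.0005,.160,50); tgt(-.13,-.0005,.160,50)
```

```text
rack xyz mm [-249.2   -1.2  156.1] F [ 0.  -0.1  0. ] M [-0.36  0.04 -0.02] t 15.35 open 0.0001364090281782047
[-0.6   0.03  1.93  0.77  1.62  1.  ]
t 15.4 shift cm [-0.08 -2.42  3.12] turn deg [ 0.13 -0.01  0.12]
t 15.4 shift cm [-0.07 -6.29  7.71] turn deg [ 0.13 -0.01  0.12]
t 15.4 shift cm [-0.07 -7.58  9.24] turn deg [ 0.13 -0.01  0.12]
```

View pics/w10.png

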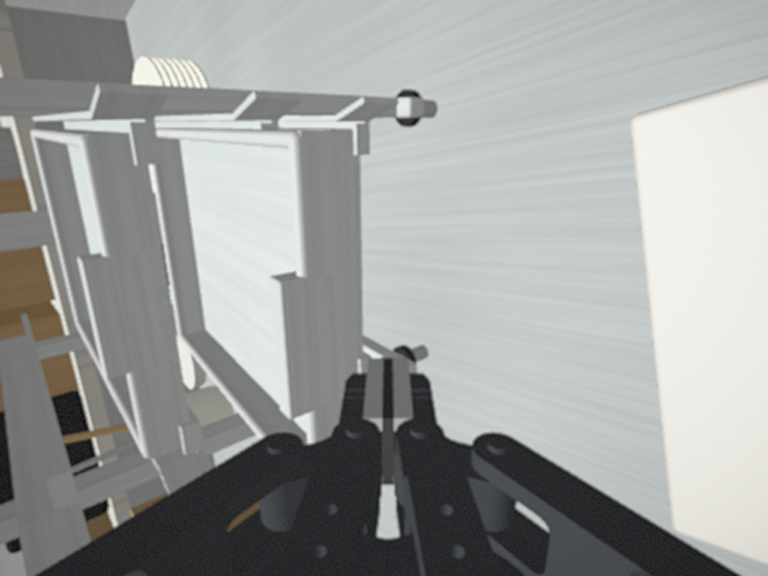

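Emit:
play_rows:
  motion:
    - [[1,-0.05,-1,1.2,0,0,0],[1,-0.05,-1.8,2.2,0,0,0],[1,-0.05,-2.4,3,0,0,0],[1,-0.05,-3,3.7,0,0,0],[1,-0.05,-3.6,4.4,0,0,0],[1,-0.05,-4.2,5.1,0,0,0],[1,-0.05,-4.8,5.9,0,0,0],[1,-0.05,-5.4,6.6,0,0,0],[1,-0.05,-5.9,7.2,0,0,0],[1,-0.05,-6.3,7.7,0,0,0],[1,-0.05,-6.3,7.7,0,0,0]]

```text
t: 16.77
tool_pos: [0.5403, 0.0679, 0.1604]
tool_rot: [-2.264, 0.188, -0.09]
contact_force: [0.4, 0.5, 0.5]
opening: -0.0002
```

Run:
```python
from rk import *
where()
im=snap("wrist",11); zoom(im,0,0,512,384,1.5,"pics/w11.png")
im=snap("side",11);zoom(im,180,100,345,280,3.3,"pics/s11.png",.8)
tgt(-.14,-.0005,.160,50); tgt(-.13,-.0005,.160,50)
```

```text
rack xyz mm [-149.4   -0.6  155.1] F [0.4 0.5 0.5] M [-0.42  0.07 -0.03] t 16.775 open -0.00016644982186524615
t 16.875 shift cm [-0.03 -0.61  0.78] turn deg [ 0.11 -0.01  0.14]
t 16.875 shift cm [-0.02 -1.25  1.54] turn deg [ 0.11 -0.01  0.14]
```

View pics/w11.png

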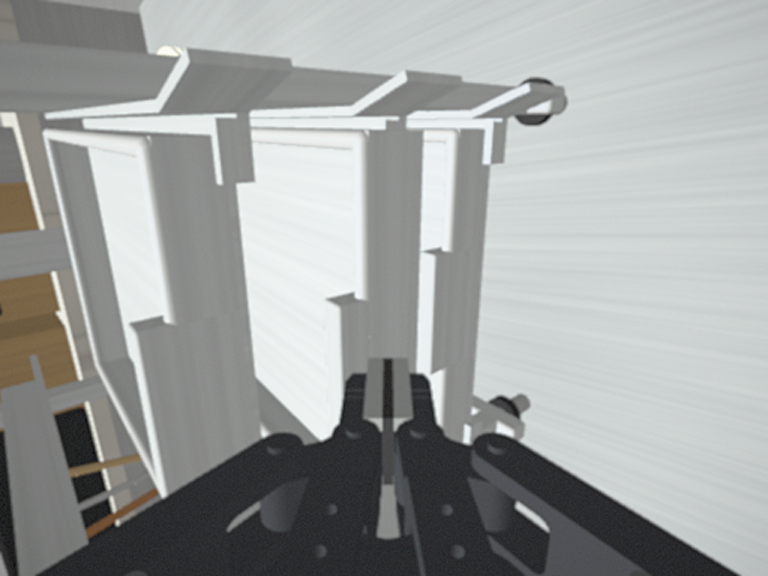

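View pics/s11.png

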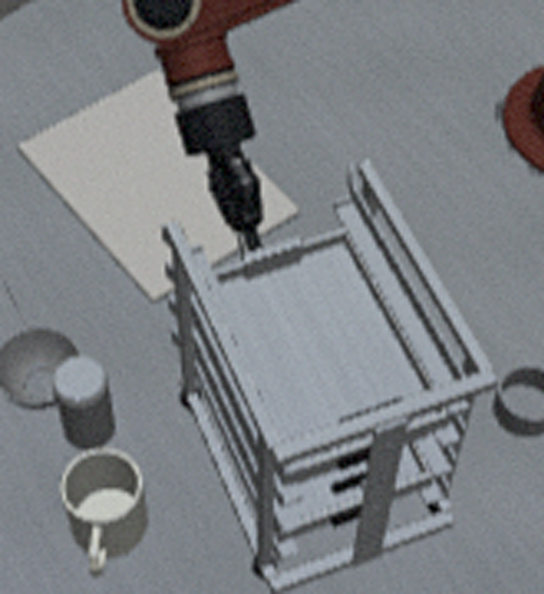

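Emit:
play_rows:
  motion:
    - [[1,0,-0.3,0.4,0,0,0],[1,0,-0.6,0.8,0,0,0],[1,0,-0.9,1.1,0,0,0],[1,0,-1.2,1.5,0,0,0],[1,0,-1.2,1.5,0,0,0]]

```text
t: 17.5
tool_pos: [0.5436, 0.0868, 0.1599]
tool_rot: [-2.264, 0.188, -0.09]
contact_force: [-0.1, -1.0, 0.0]
opening: 0.0001
```

Run:
```python
from rk import *
where(); print(state()["contact_force"]@XR)
im=snap("wrist",12); zoom(im,0,0,512,384,1.5,"pics/w12.png")
```

```text
rack xyz mm [-130.3   -0.6  154.6] F [-0.1 -1.   0. ] M [-0.47  0.05 -0.04] t 17.5 open 0.0001290957745731449
-0.9720505763898991
```

View pics/w12.png

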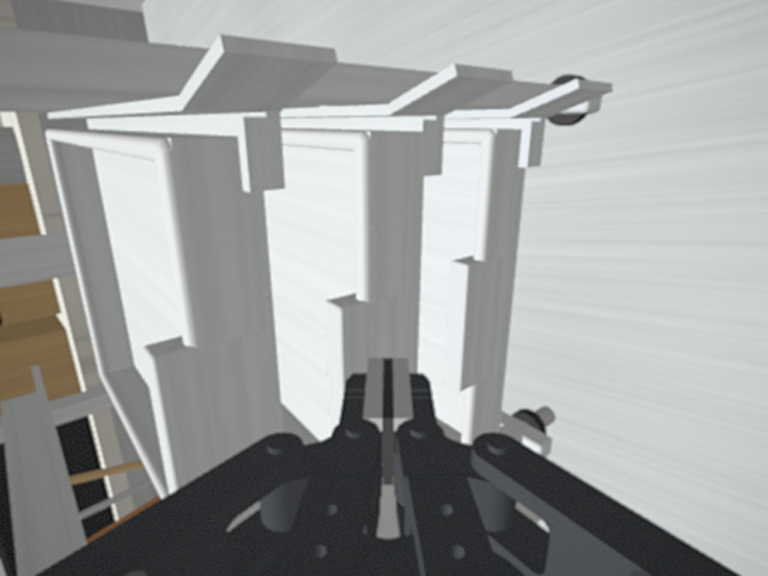

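Emit:
play_rows:
  motion:
    - [[1,0,-0.13,0.15,0,0,0],[1,0,-0.26,0.31,0,0,0],[1,0,-0.39,0.46,0,0,0],[1,0,-0.39,0.46,0,0,0]]

```text
t: 18.05
tool_pos: [0.5447, 0.0924, 0.1597]
tool_rot: [-2.265, 0.189, -0.091]
contact_force: [0.1, -4.7, -0.4]
opening: -0.0001
```

Run:
```python
from rk import *
where(); print(state()["contact_force"]@XR)
im=snap("wrist",13); zoom(im,100,50,350,250,3,"pics/w13.png",1.1)
```

```text
rack xyz mm [-124.6   -0.8  154.4] F [ 0.1 -4.7 -0.4] M [-1.    0.12 -0.14] t 18.05 open -9.630978375009738e-05
-4.610277374109658
```

View pics/w13.png

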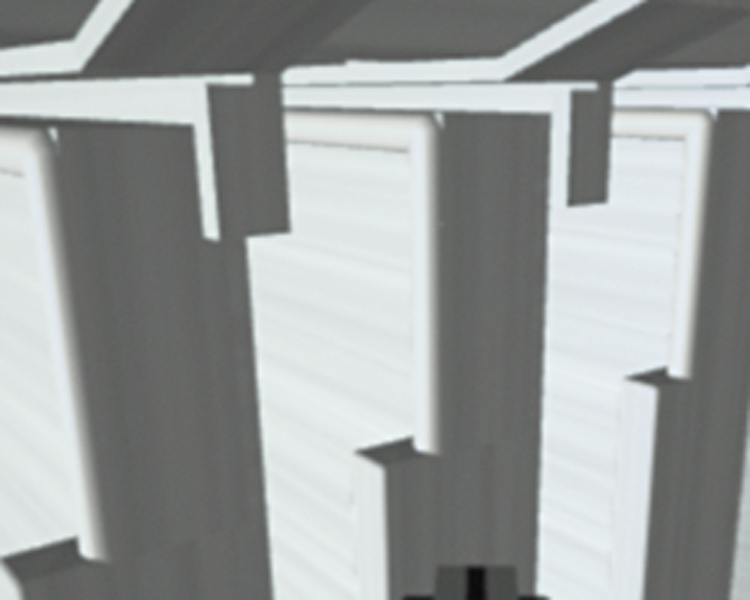

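Emit:
play_rows:
  motion:
    - [[1,0,-0.12,0.15,0,0,0],[1,0,-0.22,0.26,0,0,0],[1,0,-0.29,0.34,0,0,0],[1,0,-0.29,0.34,0,0,0]]

```text
t: 18.6
tool_pos: [0.5454, 0.0963, 0.1594]
tool_rot: [-2.266, 0.189, -0.091]
contact_force: [0.3, -6.5, -1.1]
opening: -0.0004
```

Run:
```python
from rk import *
where(); print(state()["contact_force"]@XR)
im=snap("wrist",14); zoom(im,100,50,350,250,3,"pics/w14.png",1.1)
```

```text
rack xyz mm [-120.6   -0.8  154.1] F [ 0.3 -6.5 -1.1] M [-1.16  0.17 -0.04] t 18.6 open -0.0003687272115760447
-6.320472118650412
```

View pics/w14.png

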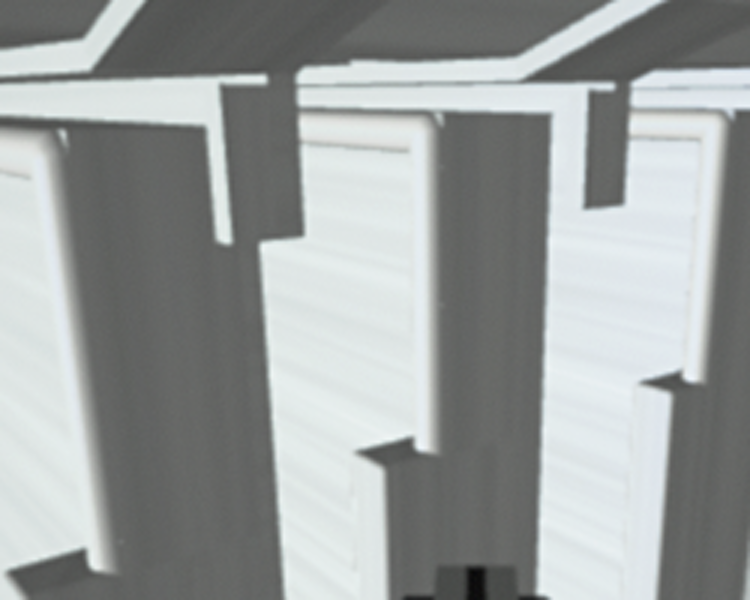

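Emit:
play_rows:
  motion:
    - [[1,0,-0.06,0.08,0,0,0],[1,0,0.1,0.2,0,0,0],[1,0,0.25,0.33,0,0,0],[1,0,0.4,0.46,0,0,0],[1,0,0.55,0.58,0,0,0],[1,0,0.55,0.58,0,0,0]]

```text
t: 19.4
tool_pos: [0.5458, 0.0963, 0.1535]
tool_rot: [-2.266, 0.187, -0.091]
contact_force: [-6.6, -12.4, 8.0]
opening: -0.0003
```

Run:
```python
from rk import *
where(); print(state()["contact_force"]@XR)
im=snap("wrist",15); zoom(im,100,50,350,250,3,"pics/w15.png",1.1)
```

```text
rack xyz mm [-120.5   -1.3  148.2] F [ -6.6 -12.4   8. ] M [-0.48  0.58  0.63] t 19.4 open -0.0002549276044078707
-13.315042373534558
```

View pics/w15.png

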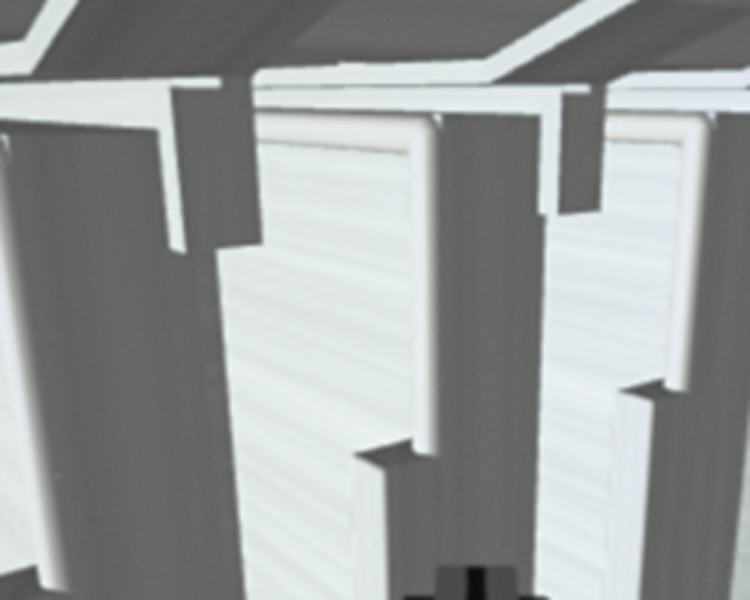

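Run:
```python
from rk import *
c=cam("cam_wrist15.npz")
f=lambda P:((proj(c,xf(RK,np.array(P)/1e3))-[99.5,49.5])*3).round(0).tolist()
print("lip2 top front inner end",f([[-125,-67.5,136],[-121,-67.5,136],[-125,-67.5,127]]))
print("lip3 ",f([[-125,-67.5,196],[-121,-67.5,196],[-125,-67.5,187]]))
for x,z in [(-121,190),(-118,130),(-118,136),(-116,130),(-116,136)]:
    print(x,z,"heel y=-67.5,0",f([[x,-67.5,z],[x,-30,z]]),"rim corner",f([[x,-82.5,z+22]]),"lug top corner",f([[x,-30,z+34]]))
```

```text
lip2 top front inner end [[562.0, 222.0], [544.0, 219.0], [601.0, 218.0]]
lip3  [[193.0, 261.0], [178.0, 256.0], [263.0, 253.0]]
-121 190 heel y=-67.5,0 [[226.0, 252.0], [249.0, 530.0]] rim corner [[14.0, 125.0]] lug top corner [[-26.0, 613.0]]
-118 130 heel y=-67.5,0 [[557.0, 215.0], [550.0, 431.0]] rim corner [[452.0, 120.0]] lug top corner [[393.0, 477.0]]
-118 136 heel y=-67.5,0 [[531.0, 218.0], [526.0, 438.0]] rim corner [[419.0, 120.0]] lug top corner [[361.0, 487.0]]
-116 130 heel y=-67.5,0 [[549.0, 214.0], [543.0, 428.0]] rim corner [[444.0, 120.0]] lug top corner [[386.0, 473.0]]
-116 136 heel y=-67.5,0 [[522.0, 216.0], [518.0, 435.0]] rim corner [[410.0, 120.0]] lug top corner [[353.0, 483.0]]
```

Emit:
play_rows:
  motion:
    - [[1,0,0.15,-0.15,0,0,0],[1,0,0.3,-0.34,0,0,0],[1,0,0.5,-0.55,0,0,0],[1,0,0.5,-0.55,0,0,0]]

```text
t: 19.95
tool_pos: [0.5444, 0.0893, 0.153]
tool_rot: [-2.265, 0.187, -0.09]
contact_force: [-0.5, -0.3, 0.2]
opening: -0.0
```

Run:
```python
from rk import *
where(); print(state()["contact_force"]@XR)
im=snap("wrist",16); zoom(im,100,50,350,250,3,"pics/w16.png",1.1)
c=cam("cam_wrist16.npz")
f=lambda P:((proj(c,xf(RK,np.array(P)/1e3))-[99.5,49.5])*3).round(0).tolist()
print("lip2",f([[-125,-67.5,136],[-121,-67.5,136],[-125,-67.5,127]]))
for x,z in [(-121,130),(-121,136),(-118,130),(-118,136)]:
    print(x,z,"heel",f([[x,-67.5,z],[x,-30,z]]),"rim corner",f([[x,-82.5,z+22]]),"lug top corner",f([[x,-30,z+34]]))
```

```text
rack xyz mm [-127.6   -1.   147.7] F [-0.5 -0.3  0.2] M [-0.37  0.06 -0.02] t 19.95 open -4.91421426130418e-05
-0.3931175458872754
lip2 [[528.0, 216.0], [511.0, 214.0], [568.0, 212.0]]
-121 130 heel [[538.0, 211.0], [533.0, 424.0]] rim corner [[432.0, 117.0]] lug top corner [[375.0, 468.0]]
-121 136 heel [[511.0, 214.0], [508.0, 431.0]] rim corner [[399.0, 118.0]] lug top corner [[343.0, 478.0]]
-118 130 heel [[526.0, 210.0], [521.0, 420.0]] rim corner [[420.0, 117.0]] lug top corner [[365.0, 463.0]]
-118 136 heel [[499.0, 212.0], [497.0, 426.0]] rim corner [[387.0, 117.0]] lug top corner [[333.0, 472.0]]
```

View pics/w16.png

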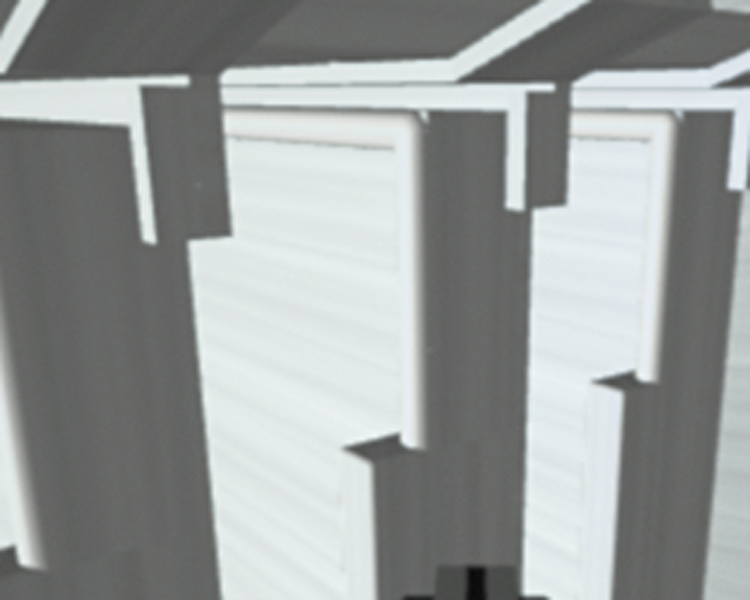

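Run:
```python
from rk import *
tgt(-.22,-.001,.153,50);tgt(-.28,.03,.25,50)
```

```text
t 20.0 shift cm [-0.02  5.96 -7.06] turn deg [0.13 0.02 0.21]
t 20.0 shift cm [ -3.11   2.39 -17.9 ] turn deg [0.13 0.02 0.21]
```

Emit:
play_rows:
  motion:
    - [[1,0,0.9,-1,0,0,0],[1,0,2.4,-2.8,0,0,0],[1,0,4.2,-5,0,0,0],[1,0,6,-7.1,0,0,0],[1,-1,5,-10.5,0,0,0],[1,-2,3.8,-14,0,0,0],[1,-3.1,2.4,-17.9,0,0,0],[1,-3.1,2.4,-17.9,0,0,0],[1,-3.1,2.4,-17.9,0,0,0]]

```text
t: 21.12
tool_pos: [0.4882, -0.0559, 0.2493]
tool_rot: [-2.265, 0.188, -0.09]
contact_force: [-0.2, -0.8, 0.2]
opening: 0.0001
```

Run:
```python
from rk import *
where()
im=snap("wrist",17); zoom(im,0,0,512,384,1.5,"pics/w17.png",.9)
zoom(im,130,30,330,115,4,"pics/w17a.png",1.2); zoom(im,130,140,330,270,4,"pics/w17b.png",1.2)
```

```text
rack xyz mm [-280.2   30.1  244. ] F [-0.2 -0.8  0.2] M [-0.36  0.06 -0.06] t 21.125 open 7.341444552260501e-05
```

View pics/w17.png

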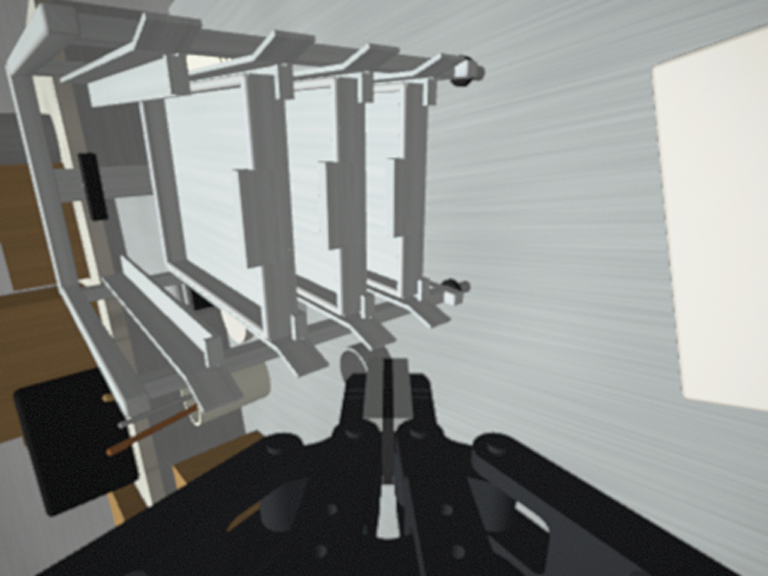

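View pics/w17a.png

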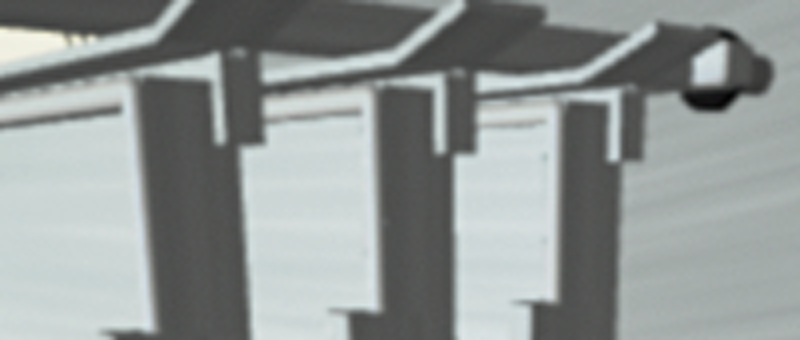

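View pics/w17b.png

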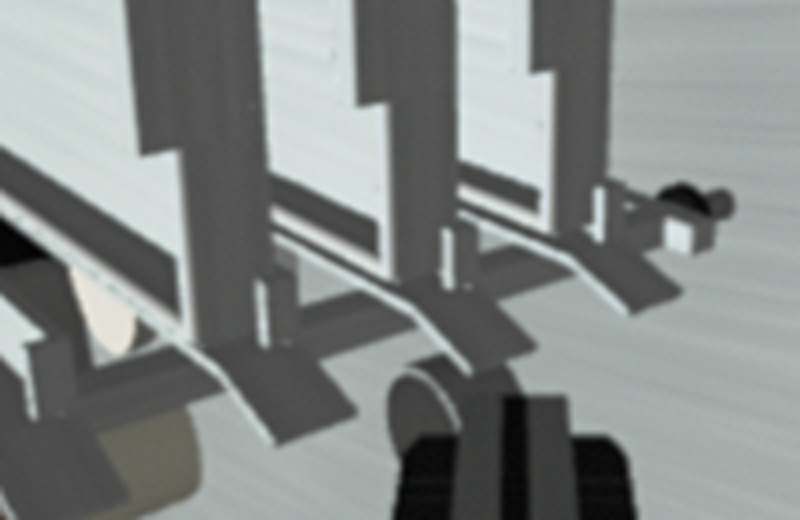

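Run:
```python
from rk import *
c=cam("cam_wrist17.npz")
f=lambda P:((proj(c,xf(RK,np.array(P)/1e3))))
for z in (70,130,190):
    print(z,"upper heel (crop a)",((f([[-121,-60,z]])-[129.5,29.5])*4).round(0),"lower heel (crop b) y60",((f([[-121,60,z]])-[129.5,139.5])*4).round(0), "lower rim corner",((f([[-121,82.5,z+22]])-[129.5,139.5])*4).round(0),"upper rim",((f([[-121,-82.5,z+22]])-[129.5,29.5])*4).round(0))
im=snap("side",17);zoom(im,150,110,345,290,3.1,"pics/s17.png",.8)
im=snap("top",17);zoom(im,80,90,400,280,2.4,"pics/t17.png",.6)
b=cv2.absdiff(im,cv2.imread("pics/top0.png")).max(2); b=cv2.medianBlur(b,5); cv2.imwrite("pics/d17.png",cv2.resize(np.clip(b*4.,0,255).astype('uint8'),None,fx=1.5,fy=1.5))
```

```text
70 upper heel (crop a) [[627. 192.]] lower heel (crop b) y60 [[614. 157.]] lower rim corner [[562. 239.]] upper rim [[571. 102.]]
130 upper heel (crop a) [[459. 189.]] lower heel (crop b) y60 [[464. 195.]] lower rim corner [[403. 287.]] upper rim [[385.  87.]]
190 upper heel (crop a) [[248. 185.]] lower heel (crop b) y60 [[280. 243.]] lower rim corner [[208. 346.]] upper rim [[147.  68.]]
```

View pics/s17.png

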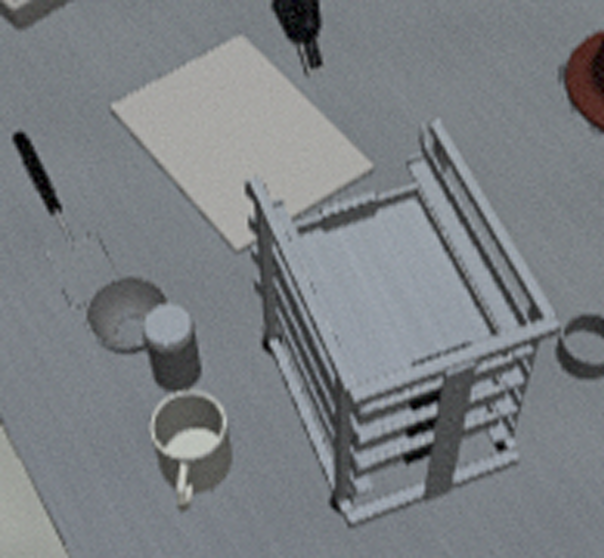

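View pics/d17.png

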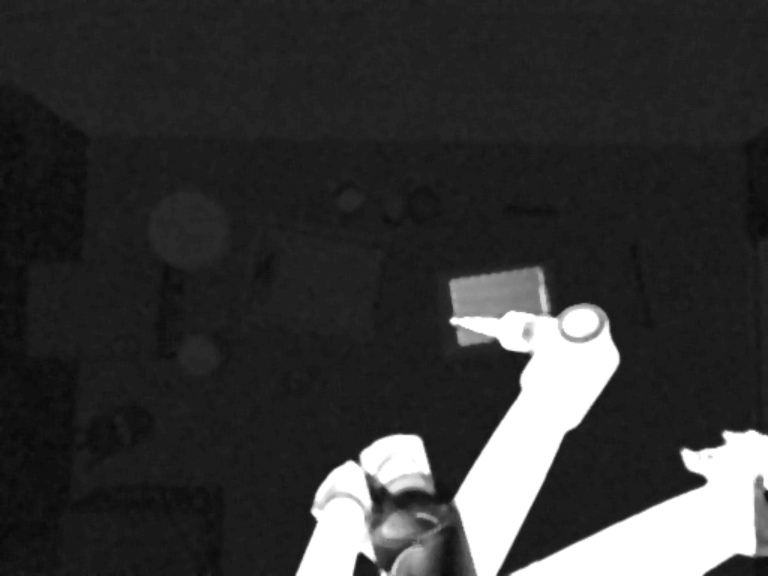

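Run:
```python
from station import ctrl
print(ctrl.finish_job()); print(ctrl.get_obs()["t"])
```

```text
the job is handed in; nothing more can be done
None
the job is handed in; nothing more can be done
```

The tray is home on the second rail pair, lug outwards, with its lug end down behind both lips. I handed the job in at about 21 s of the 58 s allowed.

**How it went:** I gripped the tray by the lug and slid it in about 145 mm on the rails, then let go. With the fingers shut and the hand leaned back 50°, I pushed it against the bumper and pressed the lug end down while it was still pushed in. At the end of the push the contact peaked at about 16 N, well under the limits, because the bumper was at or near its stop.

**Last checks:**
- **Seating:** After backing off, the force was near zero and the tray stayed put. In the final wrist picture its lug end sits behind the lips on both sides, the same way as the two home trays. It agreed with the predicted home position to within about 2 mm, as the other two trays did.
- **Surroundings:** The before/after top view shows only the arm and the missing tray changed. The other two trays and the rest of the table look undisturbed, and the robot is touching nothing.

**Disagreements:**
- **Rack position:** The top and side cameras put the rack 2 to 4 mm further sideways than the wrist camera did. I steered 1.5 mm that way, within the 5 mm of side play. I felt about 5 N of sideways force when lowering onto the lips and about 7 N when pressing down, and both were gone after release.
- **Seated height:** One close-up read the lug end about 1 mm higher or further in than nominal. The last picture did not show this.

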